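# Load a punch blank into the bench spindle's collet

## Robot

A 7-joint arm with a two-finger parallel gripper is mounted at the origin on the work surface. World frame = base frame: x ahead of the robot, y to its left, z up, the work surface at z = 0. Lengths are in m, angles in degrees, forces in N, time in s.
With the tool pointing down it reaches from about 0.425 to 0.925 m from the base axis. Payload 6.8 kg.
Tool frame: the origin (TCP) lies where the fingers leave the gripper's body, on its centre line; the fingertips stand 80 mm ahead of it and the grasp point (between the pads) lies 61 mm ahead of it; z points along the fingers, y is the direction in which the jaws open and shut (so a half turn about z gives the same grasp; the last joint's range is limited). The gripper opens to 88 mm and grips with 3 to 60 N. Pads are 20 mm wide; open, the fingers measure 115 mm over their backs; the gripper's body (75 mm by 178 mm) begins 61 mm behind the grasp point.
Start: joints at [62.332, 27.33, 1.283, 89.118, -0.659, 63.558, -4.761], TCP at [0.247, -0.628, 0.303] pointing down, gripper open.
Joint ranges: [-169.35, 169.35], [-19.33, 120.38], [-80.79, 83.38], [13.8, 139.57], [-78.32, 258.32], [9.67, 109.79], [-169.56, 169.56]. Speed limits (degrees/s): [136.94, 136.94, 180, 180, 180, 180, 180].

## Interface

Orientations are given as [roll, pitch, yaw] about the fixed x, y, z axes, in that order (R = Rz(yaw) Ry(pitch) Rx(roll)).
In Python, from rig import * gives the robot as it stands.
- The arm moves only by the shell command python3 -m handwheel 'ROWS' [FORCE]. ROWS is a JSON object of lists of equal length, an entry for each row: "jaw": the opening, from 0 (shut) to 1 (fully open); "offset": the shift along the world's x, y, z in mm, a list of three; "twist": the turn about the world's z in rad. A call has exactly 8 rows; each row shifts and turns the pose as measured when the row begins; what a row does not reach is not made up. A row lasts 1/8 s, in which the tool goes at most 62.5 mm and 10.7 degrees, less where a joint would pass 70% of its speed; a pose out of reach is approached as far as the arm can. A call is refused whole if a number of a shift passes 62.5 or a number of a turn 0.188, either way. A call with a gripper value outside its range is refused whole. The fingers move at their own pace and stop on an object; FORCE is the grip in N (left out, the last holds). Time passes only in rows, so rows that do not move let the fingers close, or fill a call up. It gives the time, the measured TCP pose, the force and the opening at its end, in the units of the state.
- read_state(): the state, without advancing time (a new reading comes with each control period).
- camera(name): name is "side" or "top"; returns (picture, depth): 480x640x3 uint8, red, green, blue; 480x640 float32, m along the optical axis (not along the pixel's ray), 0 where there is no reading.
- get_calibration(name): a dict with "fov_y" (degrees; the focal length in pixels is half the picture's height over the tangent of half this angle, whatever the lens; pixels are square), "cx", "cy" (the principal point, pixels), "world_from_camera" (4x4, takes a point from camera to world coordinates). Camera axes: x right, y down, z forward; pixel columns grow to the right and rows downward; lengths in m; the calibration is good to about 2 mm. A picture is of the moment at which its call begins. get_calibration takes no time and is no camera call.
- sign_off(): hands the job in, once; it reports no verdict.
The state is a dict: "time_s": time; "joint_pos": joint angles; "dq": joint speeds; "effort": joint torques, N m; "eef_pos": TCP position; "tcp_rot": TCP orientation; "ft_force": force on the tool from outside, world axes, zero at the start; "wrist_torque": the same for the moment, N m; "gripper_width": finger opening in m.
Only numpy, scipy, OpenCV 4.12 (cv2) and the standard library are available. Lean on these libraries where they do the work, as an engineer would, in place of code of your own. Each camera call takes 0.05 s, during which the arm holds its last target.

## Task

Take the round steel bar from the wooden rack and feed it, plain end first, into the open collet of the green bench spindle until you feel it press firmly against the depth stop inside, and hold it so for a moment; push gently, because the stop must not be shifted from its setting. Then close the collet by swinging the red-knobbed lever fully over, leaving the bar home against the stop, and let go. Leave the brass hex bar and everything else where it is.

Things in the scene. Friction and masses are not known exactly. Their poses are not given: they have to be found in the camera images.
- bar: Round steel bar, 16 mm diameter, 180 mm long, about 0.28 kg; lies level in one slot of the rack (which of the two varies). Origin at its centre on its axis; its x axis runs along the bar from the blue-painted end (last 22 mm, at x = -90 mm) to the plain end (x = +90 mm), which goes into the collet. It may roll about x.
- bar_tip (a point): Centre of the bar's plain end face (90 mm along x from the bar's origin).
- hex_bar: Brass hexagonal bar, 14 mm across flats, 180 mm long, in the other rack slot. Origin at its centre. Not to be used; stays in the rack.
- rack: Low wooden rack, 170 x 140 mm, fixed. Origin under its centre; bars lie along its x in two slots at y = +-40 mm, each on two posts (14 mm thick, at x = +-75 mm), 44 mm above the bench, between 6 mm high cheeks. Between and beyond the posts the bar is free underneath, down to the 10 mm thick base board (170 mm long).
- spindle: Green bench spindle, fixed. Origin on the bench under it; its x axis is the feeding direction (into the collet), z up. Bore axis level, at y = 0, z = 100 mm. Steel collet nose about 49 mm across from x = -70 to -45 mm, then the head, 64 mm wide, its top 130 mm high, to x = 75 mm. Bore 18.4 mm across, with a 7 mm deep cone at the mouth widening to 27 mm. Space before the nose is clear.
- collet_mouth (a point): Centre of the collet's front face, on the bore axis (x = -70 mm, z = 100 mm in the spindle's frame); its axes are those of the spindle.
- stop: Brass depth stop in the bore: a 16 mm disc on a rod that comes out at the back, ending in a 26 mm brass knob. It faces the collet mouth; its setting differs each time (face 85 to 100 mm behind the collet's front face). Held by friction only: a push of more than about 30 N shifts it. Origin at the centre of its face, axes those of the spindle.
- stop_face (a point): Centre of the depth stop's face, which the bar's plain end must meet.
- lever (a joint): Collet lever on a vertical axis at x = 50 mm, y = 0 of the spindle: 0 fully open, 1.2 rad fully closed (end of travel), turning counter-clockwise seen from above. At value q its arm points at angle -(pi/2 + 0.6) + q from the spindle's x axis. Starts between 0 and 0.25; stiff friction (4 to 6 N at the knob), stays where left. Closing presses a jaw down on the bar; until then the bar lies loose.
- lever_knob (a point): Middle of the red upright knob on the lever's end (18 mm diameter, 50 mm tall, 85 mm from the pivot); this point is 168 mm above the bench, 25 mm below the knob's top. The flat lever arm is below the knob, its top 143 mm above the bench.
- shoe_last: Green plastic shoe last, about 260 mm long, at the far side of the bench; bystander.
- tack_cup: Dark steel cup, 68 mm wide, 55 mm tall; bystander.
- glue_jar: Amber jar with black cap, 68 mm wide, 95 mm tall; bystander.
- hammer: Hammer lying on the bench; bystander.
- brush: Brush lying on the bench; bystander.
- polish_tin: Flat red tin with a pale top, 76 mm wide, 30 mm tall; bystander.
Things that resemble listed ones, but are neither listed nor needed, are in the scene too. Leave any orange or purple look-alike of the bar alone.

How it is judged:
By the outcome, as a careful person would: the job done as asked, in the order asked, and still so for the second after the job is handed in, with the robot touching nothing.
It also fails if it takes over 64 s, if anything falls off the work surface, if the arm or the gripper's body presses on something with over 40 N, if the wrist force passes 120 N, or if a joint passes its speed limit or range.

## Working session

There is one attempt and no reset: what is moved stays moved. The work goes in short steps, Python scripts to look and compute and a shell command to move; the robot and the scene stay as the last step left them, time stands still between calls to the robot, and variables do not carry over. Pictures are saved under pics/ and viewed, and the job is handed in when it is done.

```bash
mkdir -p pics; ls
python3 - <<'E'
from rig import *
import cv2,numpy as np
print(read_state())
for n in("side","top"):
    p,d=camera(n); cv2.imwrite(f"pics/{n}0.png",p[:,:,::-1]); np.save(f"pics/{n}0.npy",d); np.save(f"pics/{n}0c.npy",p); print(n,get_calibration(n))
E
```

```text
pics
{'time_s': 0.0, 'joint_pos': array([62.33139569, 27.3751927 ,  1.2797288 , 89.17729475, -0.65849946,
       63.55796275, -4.75954607]), 'dq': array([-0.03063255, -0.08105567, -0.11272613,  0.04927036, -0.02428514,
       -0.11676686,  0.08499683]), 'effort': array([ 9.50061331e-04, -5.82856500e+01,  1.53465472e+00, -2.72609121e+01,
       -5.43233450e-02,  1.69676752e-02,  1.67285189e-04]), 'eef_pos': array([ 0.24694344, -0.62771777,  0.30169607]), 'tcp_rot': array([-1.79897194e+02,  7.87823107e-03,  2.14783126e+01]), 'ft_force': array([ 0.62210578,  0.95338262, -0.00120159]), 'wrist_torque': array([-0.00208108,  0.03506625, -0.02492136]), 'gripper_width': 0.0877716004174165}
side {'fov_y': 42.75842301624522, 'cx': 313.90768500387804, 'cy': 248.5872831167475, 'world_from_camera': array([[-9.76097000e-01, -1.14682908e-01,  1.84614401e-01,
         2.13559625e-01],
       [-2.17333685e-01,  5.11753396e-01, -8.31188626e-01,
         1.49633209e+00],
       [ 8.46082076e-04, -8.51443652e-01, -5.24445413e-01,
         1.08434293e+00],
       [ 0.00000000e+00,  0.00000000e+00,  0.00000000e+00,
         1.00000000e+00]])}
top {'fov_y': 42.594496814007115, 'cx': 317.25169260613984, 'cy': 240.50241022982905, 'world_from_camera': array([[ 2.25458239e-02, -9.89374043e-01,  1.43633874e-01,
         3.25460521e-01],
       [-9.99723304e-01, -2.32754410e-02, -3.40122832e-03,
        -1.01904227e-03],
       [ 6.70822877e-03, -1.43517448e-01, -9.89625051e-01,
         1.56951468e+00],
       [ 0.00000000e+00,  0.00000000e+00,  0.00000000e+00,
         1.00000000e+00]])}
```

View pics/side0.png

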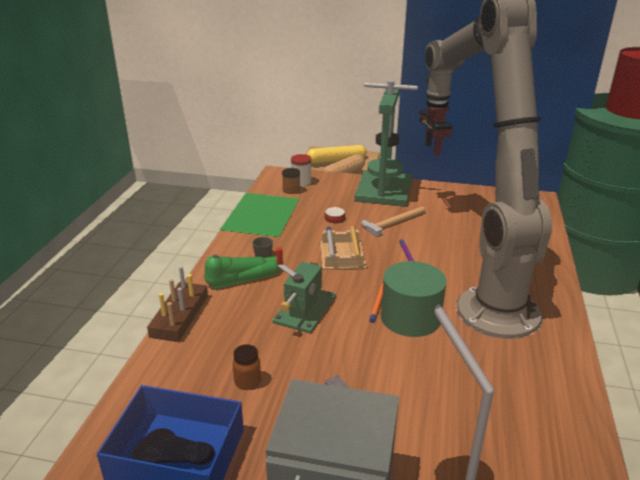

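View pics/top0.png

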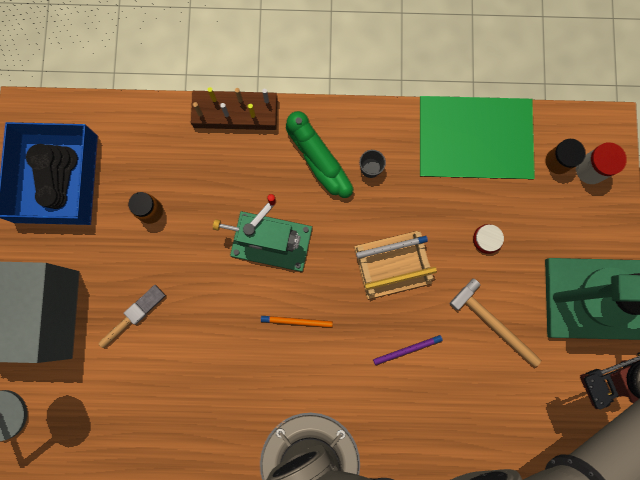

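```bash
cat > h.py <<'E'
import numpy as np,cv2
from rig import *
def cal(n):
    c=get_calibration(n);f=240/np.tan(np.radians(c['fov_y'])/2);return f,c['cx'],c['cy'],np.array(c['world_from_camera'])
def w(n,u,v,d):
    f,cx,cy,T=cal(n);return (T@[(u-cx)/f*d,(v-cy)/f*d,d,1])[:3]
def ray(n,u,v,z):
    f,cx,cy,T=cal(n);r=T[:3,:3]@[(u-cx)/f,(v-cy)/f,1];return T[:3,3]+r*(z-T[2,3])/r[2]
def px(n,p):
    f,cx,cy,T=cal(n);q=np.linalg.inv(T)@np.r_[p,1];return np.array([cx+f*q[0]/q[2],cy+f*q[1]/q[2]])
def tri(a,b):
    A=[];B=[]
    M=np.zeros((3,3));r=np.zeros(3);L=[]
    for n,(u,v) in(("top",a),("side",b)):
        f,cx,cy,T=cal(n);d=T[:3,:3]@[(u-cx)/f,(v-cy)/f,1];d/=np.linalg.norm(d);P=np.eye(3)-np.outer(d,d);M+=P;r+=P@T[:3,3];L.append((d,T[:3,3],P))
    x=np.linalg.solve(M,r);return x,[np.linalg.norm(P@(x-c)) for d,c,P in L]
def crop(img,u0,v0,u1,v1,s,name):
    cv2.imwrite(name,cv2.resize(img[v0:v1,u0:u1,::-1],None,fx=s,fy=s,interpolation=cv2.INTER_CUBIC))
E
python3 - <<'E'
from h import *
t=np.load("pics/top0c.npy");s=np.load("pics/side0c.npy")
crop(t,340,220,450,310,7,"pics/c1.png")
crop(t,200,180,330,280,6,"pics/c2.png")
crop(s,260,220,380,340,5,"pics/c3.png")
E
```

```text
(no output)
```

View pics/c1.png

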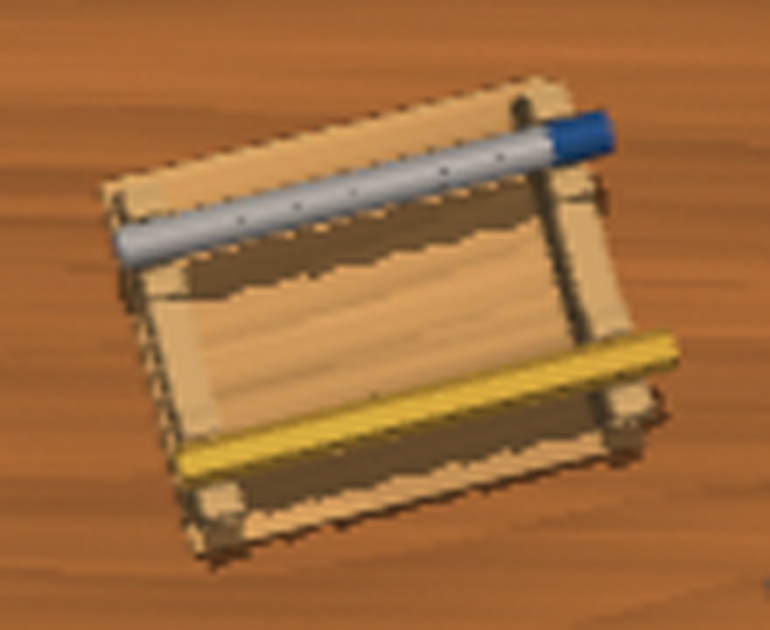

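View pics/c2.png

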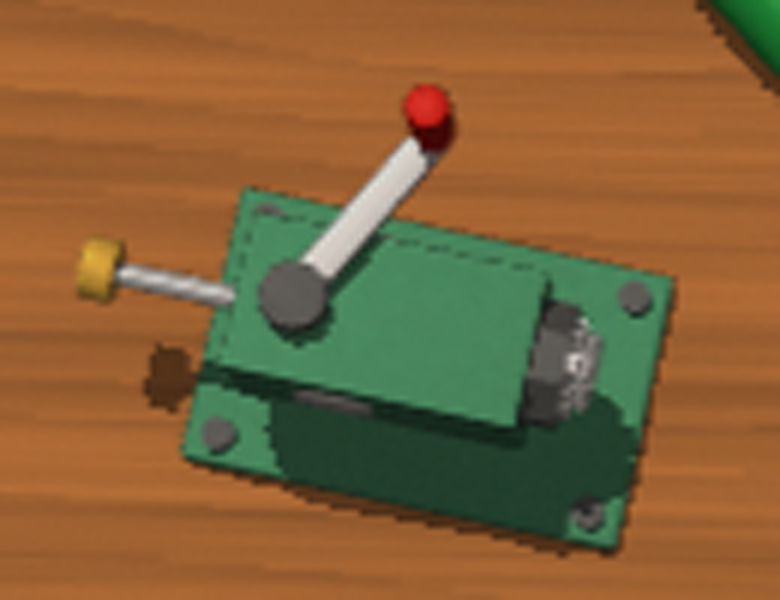

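View pics/c3.png

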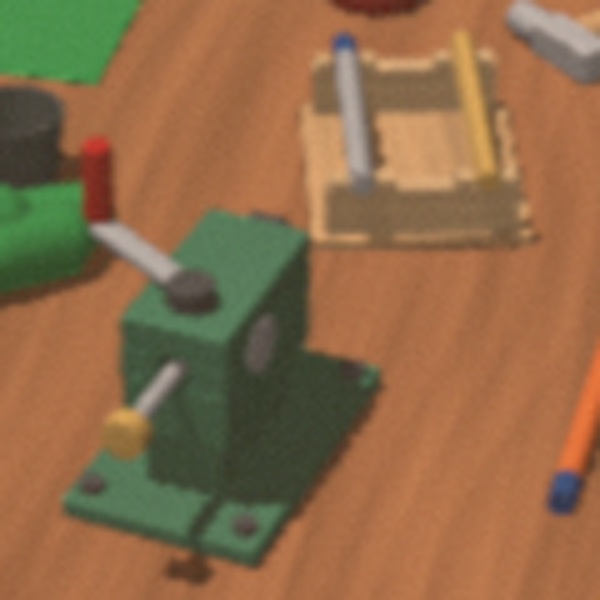

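```bash
cat >> h.py <<'E'
def cloud(n,p,d):
    f,cx,cy,T=cal(n);v,u=np.mgrid[0:480,0:640];P=np.stack([(u-cx)/f*d,(v-cy)/f*d,d,np.ones_like(d)],-1)@T.T;return P[...,:3],cv2.cvtColor(p,cv2.COLOR_RGB2HSV).astype(int)
E
python3 - <<'E'
from h import *
for n in("top","side"):
    p=np.load(f"pics/{n}0c.npy");d=np.load(f"pics/{n}0.npy");P,h=cloud(n,p,d)
    H,S,V=h[...,0],h[...,1],h[...,2]
    x,y,z=P[...,0],P[...,1],P[...,2]
    g=(d>0)
    bx=ray("top",390,262,.04)
    near=(abs(x-bx[0])<.13)&(abs(y-bx[1])<.15)&g
    print(n,"bench",np.median(z[(z<.01)&g&(abs(x-.5)<.2)&(abs(y)<.3)]))
    grey=near&(S<60)&(V>80)&(z>.045)
    blue=near&(H>100)&(H<125)&(S>130)&(z>.035)
    yel=near&(H>20)&(H<32)&(S>140)&(z>.045)
    for k,m in(("grey",grey),("blue",blue),("yel",yel)):
        q=P[m]; 
        if len(q)<5: print(k,len(q));continue
        c=q.mean(0);e=np.linalg.svd((q-c)[:,:2])[2][0]; t=(q-c)[:,:2]@e
        print(k,len(q),c,"dir",e,"yaw",np.degrees(np.arctan2(e[1],e[0])),t.min(),t.max(),"z95",np.percentile(q[:,2],[10,50,90]))
    sp=ray("top",270,240,.1)
    ns=(abs(x-sp[0])<.2)&(abs(y-sp[1])<.2)&g
    top=ns&(H>60)&(H<95)&(S>80)&(z>.122)&(z<.136)
    q=P[top];r=cv2.minAreaRect((q[:,:2]*1000).astype(np.float32));print("head",len(q),q.mean(0),r)
    red=ns&((H<6)|(H>174))&(S>150)&(z>.14);q=P[red];print("knob",len(q),q.mean(0),np.percentile(q[:,2],[5,50,95,100]));v,u=np.nonzero(red);print(u.min(),u.max(),v.min(),v.max())
    hub=ns&(S<70)&(V<150)&(z>.135);q=P[hub];print("hub",len(q),q.mean(0),q[:,2].max())
    br=ns&(H>15)&(H<32)&(S>120)&(z>.07)&(z<.125);q=P[br];print("brass",len(q),q.mean(0),q.min(0),q.max(0))
E
```

```text
top bench -0.0005541798374435469
grey 368 [ 0.53135917 -0.18136955  0.05753043] dir [ 0.25949268 -0.96574508] yaw -74.96003856009563 -0.07964133889064426 0.10088270104717584 z95 [0.05323889 0.05762103 0.06203534]
blue 43 [ 0.55426759 -0.26743566  0.05857406] dir [-0.32183656  0.94679524] yaw 108.77402876448483 -0.008896645221799884 0.010469920663929738 z95 [0.05418573 0.05849464 0.0625489 ]
yel 225 [ 0.45468816 -0.2024971   0.05695017] dir [-0.25928855  0.9657999 ] yaw 105.02785139485387 -0.09870295464226837 0.07847506213473704 z95 [0.05254243 0.0568735  0.06129832]
head 1141 [0.54735025 0.11669963 0.1290896 ] ((550.2435913085938, 121.35801696777344), (120.85977935791016, 65.35529327392578), 78.8572006225586)
knob 62 [0.61988821 0.10232496 0.18500351] [0.15718965 0.19021199 0.19470446 0.19949306]
268 274 194 204
hub 131 [0.56151927 0.1499467  0.14362023] 0.1512815317167544
brass 61 [0.57107917 0.23805019 0.10921217] [0.55972648 0.22954742 0.09933905] [0.58513923 0.24588221 0.1176982 ]
side bench 0.0018744283688457708
grey 125 [ 0.53167706 -0.17682224  0.05999046] dir [-0.26101692  0.96533422] yaw 105.13041134339808 -0.10072249845349864 0.08102783670737465 z95 [0.05593653 0.06024408 0.06437856]
blue 0
yel 0
head 0 [nan nan nan] ((0.0, 0.0), (0.0, 0.0), 0.0)
knob 63 [0.62059388 0.11125009 0.17573092] [0.15167608 0.17913585 0.19539515 0.19934772]
277 281 248 263
hub 99 [0.56451199 0.15325648 0.14343843] 0.15151093885568767
brass 69 [0.57048554 0.24429743 0.10563672] [0.55946277 0.17820044 0.09142155] [0.59044918 0.25498915 0.11735312]<stdin>:21: RuntimeWarning: Mean of empty slice.
  ret = um.true_divide(
```

Run:
```python
from h import *
p=np.load("pics/top0c.npy");d=np.load("pics/top0.npy");P,h=cloud("top",p,d)
x,y,z=P[...,0],P[...,1],P[...,2];g=d>0
for lo in(.02,.06,.1,.2,.3):
    m=g&(x>.15)&(x<.8)&(y<-.35)&(z>lo); q=P[m]; print(lo,len(q),np.percentile(q,[0,2,98,100],axis=0).round(3).tolist())
m=np.zeros_like(g);m[240:345,540:640]=1;m&=g&(z>.02);q=P[m];print("press",q.min(0),q.max(0))
m=np.zeros_like(g);m[105:205,280:360]=1;m&=g&(z>.02);q=P[m];print("last",q.min(0),q.max(0))
# ends & px check
b=np.array([.534,-.1916,.052]);e=np.array([np.cos(np.radians(105)),np.sin(np.radians(105)),0])
for t in(-.09,-.068,.09): print(t,px("top",b+t*e),px("side",b+t*e))
```

```text
0.02 15973 [[0.15, -0.821, 0.02], [0.156, -0.793, 0.022], [0.785, -0.366, 0.724], [0.8, -0.35, 0.745]]
0.06 10007 [[0.15, -0.766, 0.06], [0.153, -0.744, 0.075], [0.789, -0.363, 0.728], [0.8, -0.35, 0.745]]
0.1 8910 [[0.15, -0.766, 0.1], [0.153, -0.744, 0.102], [0.777, -0.362, 0.729], [0.8, -0.35, 0.745]]
0.2 6484 [[0.15, -0.714, 0.2], [0.152, -0.691, 0.223], [0.436, -0.358, 0.731], [0.465, -0.35, 0.745]]
0.3 5944 [[0.15, -0.662, 0.301], [0.152, -0.624, 0.314], [0.436, -0.358, 0.732], [0.445, -0.35, 0.745]]
press [ 0.32023005 -0.82110432  0.02012831] [ 0.52052349 -0.58318736  0.39850671]
last [ 0.66257736 -0.09501824  0.02061599] [0.8681174  0.08119946 0.11266736]
-0.09 [426.46727181 238.44998569] [328.45143794 228.33021291]
-0.068 [417.95909189 240.5097335 ] [328.8628789  231.57473713]
0.09 [356.56378942 255.37294054] [332.05256509 256.72783383]
```

Steel bar = grey bar with blue end in the rack's upper slot (top view, plain end ≈(356,255), blue end ≈(427,238)); the yellow bar at (365–435, 285–272) is the hex, and the orange (262–332,321) and purple (375–440,350) bars lie loose on the bench: look-alikes. The crop confirms grey plus blue paint, and the model's ends project within 1 px in both views.

```bash
python3 -m handwheel '{"jaw":[1,1,1,1,1,1,1,1],"offset":[[0,60,0],[0,60,0],[35,50,0],[42,45,0],[42,45,-10],[42,45,-15],[42,45,-15],[42,45,-15]],"twist":[0.182,0.182,0.182,0.182,0.182,0.182,0.182,0.182]}' 30
```

```text
time_s: 1.1
eef_pos: [0.4864, -0.2301, 0.2458]
tcp_rot: [-179.8, 0.3, 106.9]
ft_force: [0.8, -0.7, -0.1]
gripper_width: 0.0877
```

```bash
python3 -m handwheel '{"jaw":[1,1,1,1,1,1,1,1],"offset":[[30,0,-20],[28,0,-20],[0,0,-10],[0,0,0],[0,0,-10],[0,0,0],[0,0,0],[0,0,0]],"twist":[-0.02,-0.013,0,0,0,0,0,0]}'
python3 - <<'E'
from h import *
s=read_state();print(s['eef_pos'],s['tcp_rot'])
p,d=camera("top");crop(p,330,180,470,300,5,"pics/t2.png")
E
```

```text
time_s: 2.1
eef_pos: [0.5453, -0.2259, 0.1835]
tcp_rot: [-179.8, 0.2, 105.4]
ft_force: [-0.5, 0.4, -0.1]
gripper_width: 0.0876
[ 0.54530962 -0.22585001  0.1835214 ] [-1.79783955e+02  1.60721415e-01  1.05444124e+02]
```

View pics/t2.png

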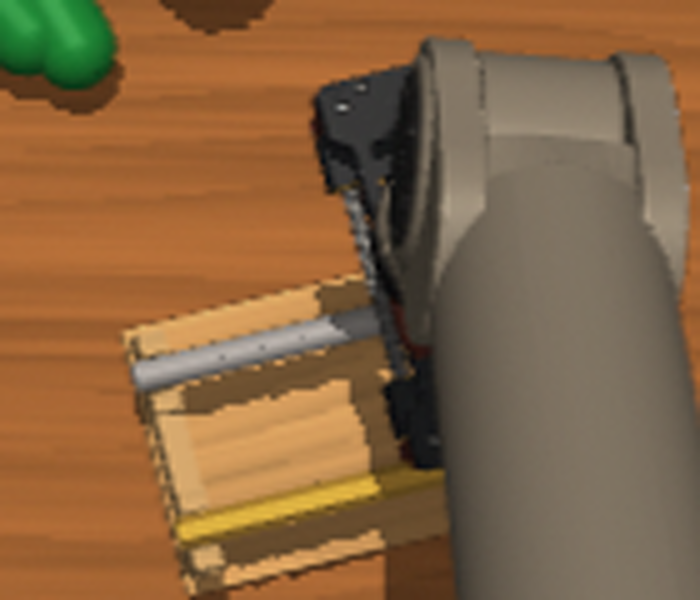

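Picture: gripper straddles the bar near its blue part (crop ≈(385,320)); bar still at its place on the left (140,378). Descend.

```bash
python3 -m handwheel '{"jaw":[1,1,1,1,1,1,1,1],"offset":[[-2,0,-25],[0,0,-25],[0,0,-12],[0,0,-6],[0,0,-2],[0,0,0],[0,0,0],[0,0,0]],"twist":[-0.006,0,0,0,0,0,0,0]}'
python3 - <<'E'
from h import *
s=read_state();print(s['eef_pos'],s['tcp_rot'])
p,d=camera("side");crop(p,290,180,400,290,5,"pics/s3.png")
E
```

```text
time_s: 3.15
eef_pos: [0.5458, -0.2267, 0.1156]
tcp_rot: [179.9, 0.4, 105.1]
ft_force: [-0.4, -0.8, -0.5]
gripper_width: 0.0873
[ 0.54583513 -0.22671554  0.11557491] [179.86685383   0.41276403 105.06131438]
```

View pics/s3.png

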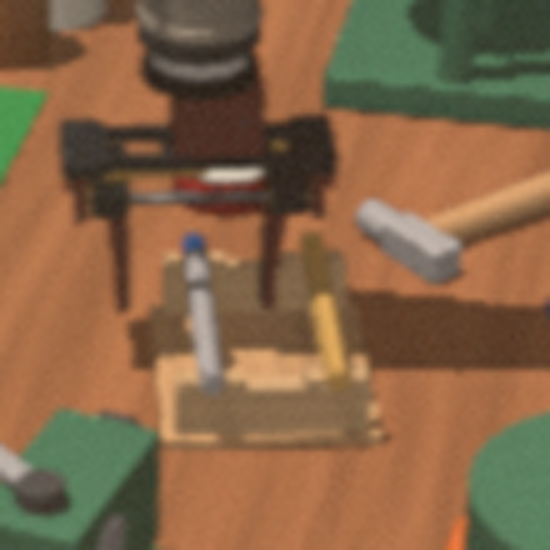

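Fingers straddle the bar (crop (120,300) and (268,300)), bar between at (195,270). Centre by 2 mm and close.

```bash
python3 -m handwheel '{"jaw":[1,1,0.6,0.3,0,0,0,0],"offset":[[-2,0,-1.5],[0,0,0],[0,0,0],[0,0,0],[0,0,0],[0,0,0],[0,0,0],[0,0,0]],"twist":[0,0,0,0,0,0,0,0]}' 35
```

```text
time_s: 4.2
eef_pos: [0.5437, -0.2268, 0.1141]
tcp_rot: [179.9, 0.4, 105.1]
ft_force: [-0.1, 0.2, -0.6]
gripper_width: 0.0309
```

```bash
python3 -m handwheel '{"jaw":[0,0,0,0,0,0,0,0],"offset":[[0,0,0],[0,0,0],[0,0,0],[0,0,20],[0,0,30],[0,0,30],[0,0,20],[0,0,0]],"twist":[0,0,0,0,0,0,0,0]}' 35
python3 - <<'E'
from h import *
s=read_state();print(s['eef_pos'],s['tcp_rot'],s['gripper_width'],s['wrist_torque'])
for n in("top","side"):
    p,d=camera(n); np.save(f"pics/{n}5.npy",d); np.save(f"pics/{n}5c.npy",p)
    crop(p,*((320,190,460,310) if n=="top" else (270,170,400,290)),5,f"pics/{n}5.png")
E
```

```text
time_s: 5.2
eef_pos: [0.5422, -0.2263, 0.2201]
tcp_rot: [179.9, 0.4, 105.1]
ft_force: [1.4, 0.0, -4.0]
gripper_width: 0.0149
[ 0.54224418 -0.22627152  0.22006689] [179.93955076   0.3853624  105.10239668] 0.014866116586584849 [-0.14210041 -0.11565129  0.01396961]
```

View pics/side5.png

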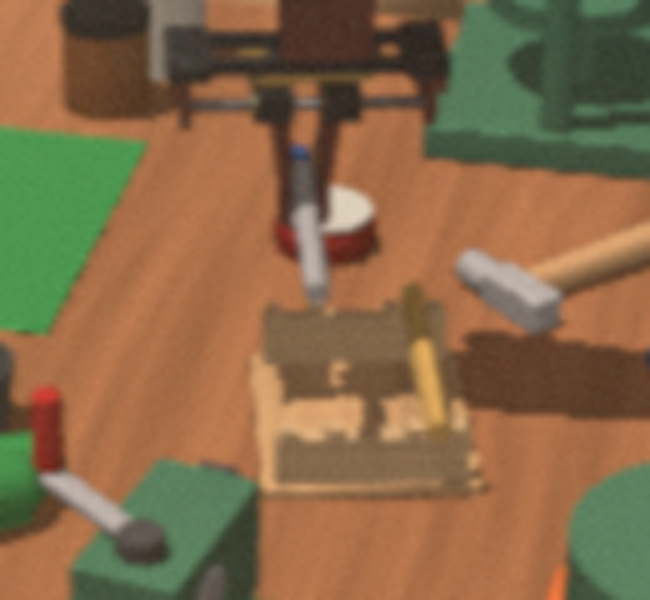

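View pics/top5.png

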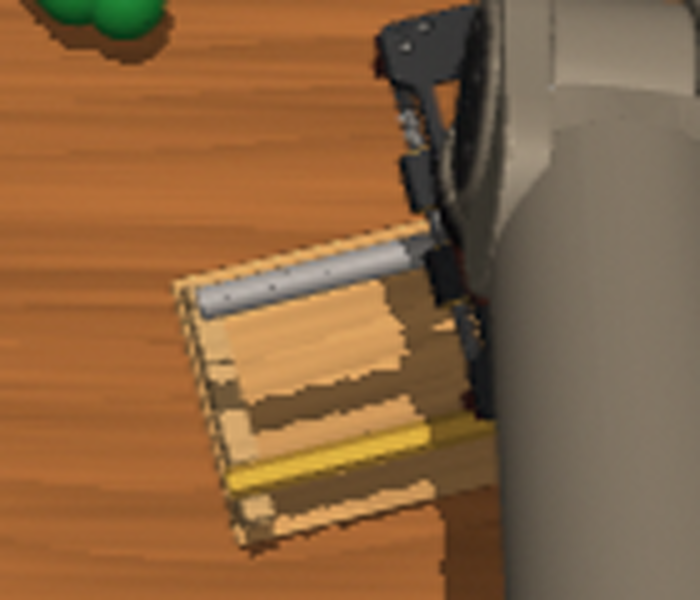

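```bash
cat >> h.py <<'E'
def barfit(n,p,d,c0,R=.14,zlo=.09,zhi=.2,ymax=None):
    P,h=cloud(n,p,d);S,V=h[...,1],h[...,2]
    m=(d>0)&(S<70)&(V>95)&(np.hypot(P[...,0]-c0[0],P[...,1]-c0[1])<R)&(P[...,2]>zlo)&(P[...,2]<zhi)
    k,l,st,_=cv2.connectedComponentsWithStats(m.astype(np.uint8),connectivity=8);i=1+np.argmax(st[1:,4]);m=l==i
    q=P[m];c=np.median(q,0);e=np.linalg.svd(q-q.mean(0))[2][0]
    if e[1]<0:e=-e
    t=(q-q.mean(0))@e
    return q.mean(0),e,t.min(),t.max(),st[i],m
E
python3 - <<'E'
from h import *
for n in("top","side"):
    p=np.load(f"pics/{n}5c.npy");d=np.load(f"pics/{n}5.npy")
    c,e,a,b,st,m=barfit(n,p,d,(.525,-.17))
    print(n,c,e,"yaw",np.degrees(np.arctan2(e[1],e[0])),"pitch",np.degrees(np.arcsin(e[2])),a,b,c+b*e,st)
for z in(.150,.158,.165):
  b=np.array([.5422,-.2263,z]);e=np.array([np.cos(np.radians(105.1)),np.sin(np.radians(105.1)),0])
  print(z,[px(n,b+t*e).round(1).tolist() for n in("top","side") for t in(-.054,.126)])
E
```

```text
top [ 0.52229102 -0.15145062  0.16216962] [-0.25446117  0.9669952  -0.01303041] yaw 104.74293938776124 pitch -0.7466089007194405 -0.04903751330551528 0.04936005738661813 [ 0.5097308  -0.10371968  0.16152644] [359 238  43  16 250]
side [ 0.52427508 -0.15686638  0.16275625] [-0.23766327  0.97132149 -0.00712211] yaw 103.74902129300955 pitch -0.4080700421747501 -0.09844014750538184 0.06182210025216119 [ 0.50958224 -0.09681725  0.16231595] [328 203   8  27 100]
0.15 [[434.1, 232.7], [359.5, 250.9], [329.1, 202.6], [333.0, 229.7]]
0.158 [[434.7, 232.2], [359.8, 250.5], [329.2, 200.5], [333.0, 227.5]]
0.165 [[435.3, 231.7], [360.0, 250.1], [329.2, 198.6], [333.1, 225.5]]
```

```bash
cat > ov.py <<'E'
from h import *
def spin(x,y,yaw,q=None):
    a=np.radians(yaw);R=np.array([[np.cos(a),-np.sin(a),0],[np.sin(a),np.cos(a),0],[0,0,1]]);o=np.array([x,y,0])
    return lambda p:R@np.array(p)+o
def draw(img,n,f,q,s,u0,v0,name,u1,v1):
    im=cv2.resize(img[v0:v1,u0:u1,::-1],None,fx=s,fy=s,interpolation=cv2.INTER_CUBIC)
    def pl(pts,c):
        k=np.array([(px(n,f(p))-[u0,v0]+.5)*s-.5 for p in pts]);cv2.polylines(im,[np.round(k*8).astype(np.int32)],False,c,1,cv2.LINE_AA,3)
    pl([(-.045,-.032,.13),(.075,-.032,.13),(.075,.032,.13),(-.045,.032,.13),(-.045,-.032,.13)],(255,255,0))
    t=np.linspace(0,2*np.pi,40)
    for X in(-.07,-.045): pl([(X,.0245*np.cos(k),.1+.0245*np.sin(k)) for k in t],(0,255,255))
    pl([(-.07,.0135*np.cos(k),.1+.0135*np.sin(k)) for k in t],(255,0,255))
    A=-(np.pi/2+.6)+q
    kx,ky=.05+.085*np.cos(A),.085*np.sin(A)
    pl([(.05,0,.143),(kx,ky,.143)],(0,0,0))
    for Z in(.143,.193): pl([(kx+.009*np.cos(k),ky+.009*np.sin(k),Z) for k in t],(255,255,255))
    cv2.imwrite(name,im)
E
python3 - <<'E'
from ov import *
P,h=cloud("top",np.load("pics/top0c.npy"),np.load("pics/top0.npy"))
S,V=h[...,1],h[...,2]
f=spin(.5473,.1067,78.86)
draw(np.load("pics/top0c.npy"),"top",f,.15,6,200,180,"pics/o1.png",330,280)
draw(np.load("pics/side0c.npy"),"side",f,.15,6,260,230,"pics/o2.png",350,330)
E
```

```text
(no output)
```

View pics/o1.png

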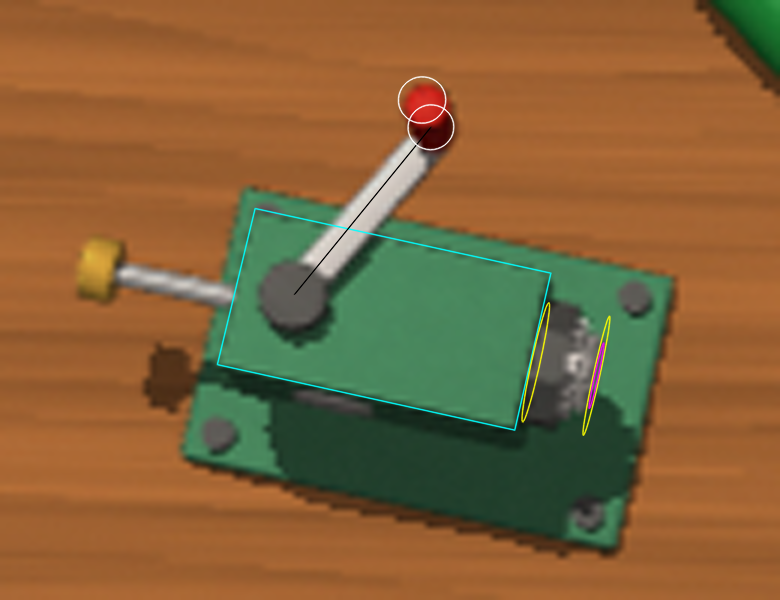

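View pics/o2.png

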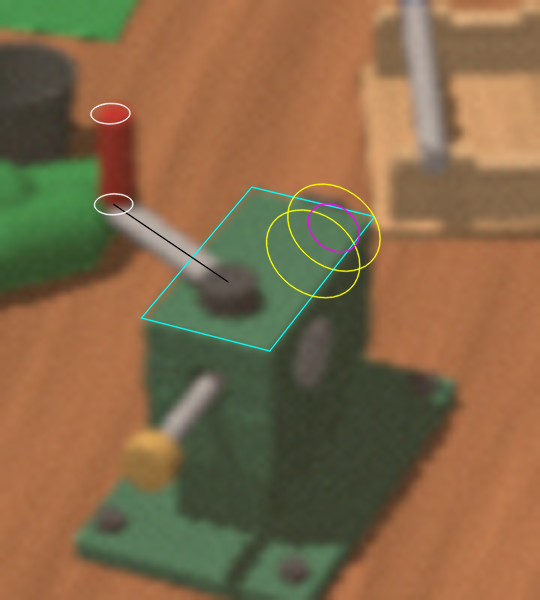

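```bash
python3 -m handwheel '{"jaw":[0,0,0,0,0,0,0,0],"offset":[[-8,20,-5],[-10,25,-10],[-10,25,-15],[-8,22,-15],[-2.5,15,-12],[0,4,0],[0,0,0],[0,0,0]],"twist":[-0.08,-0.09,-0.09,-0.09,-0.08,-0.027,0,0]}'
cat > look.py <<'E'
import sys
from ov import *
k=sys.argv[1]
s=read_state();print(s['time_s'],s['eef_pos'].round(4),s['tcp_rot'].round(2),s['gripper_width'],s['ft_force'].round(2))
f=spin(.5473,.1067,78.86)
for n in("top","side"):
    p,d=camera(n); np.save(f"pics/{n}{k}.npy",d); np.save(f"pics/{n}{k}c.npy",p)
    draw(p,n,f,.12,5,*((220,180,f"pics/{n}{k}.png",360,290) if n=="top" else (250,190,f"pics/{n}{k}.png",370,300)))
E
python3 look.py 6
```

```text
time_s: 6.3
eef_pos: [0.4967, -0.1129, 0.1532]
tcp_rot: [-179.2, 0.2, 78.1]
ft_force: [0.9, 0.1, -2.5]
gripper_width: 0.0156
6.3 [ 0.4967 -0.1129  0.1532] [-179.18    0.22   78.12] 0.015576978844886307 [ 0.86  0.08 -2.54]
```

View pics/top6.png

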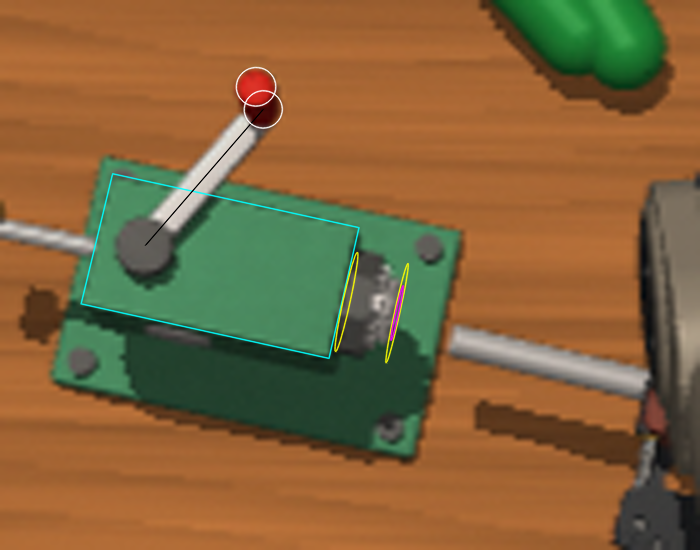

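View pics/side6.png

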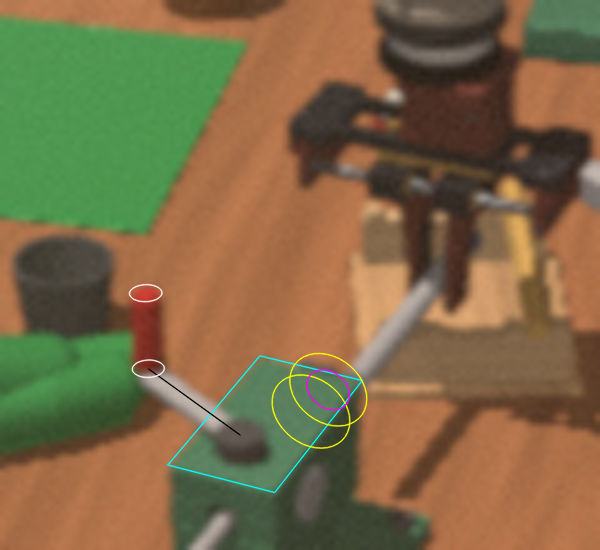

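Run:
```python
from ov import *
f=spin(.5473,.1067,78.86);a=np.radians(78.86);e=np.array([np.cos(a),np.sin(a)]);nn=np.array([-e[1],e[0]])
def loc(p): p=p[:2]-[.5473,.1067];return (np.round([p@e*1000,p@nn*1000],1)).tolist()
for U,V in((98,268),(120,274),(175,284),(230,294)):
    print("rod top",loc(ray("top",200+(U+.5)/6-.5,180+(V+.5)/6-.5,.1)))
print("hub top",loc(ray("top",200+(293+.5)/6-.5,180+(295+.5)/6-.5,.15)))
p=np.load("pics/top6c.npy");crop(p,275,215,355,265,10,"pics/n1.png")
# rod from picture: grey centroid by column
P,h=cloud("top",p,np.load("pics/top6.npy"))
for u in range(222,237,2):
    g=p[222:236,u].astype(float);S=h[222:236,u,1];m=S<70
    v=np.nonzero(m)[0]
    if len(v):print(u,v.min()+222,v.max()+222,loc(ray("top",u,222+v.mean(),.1)))
# bar
for u in range(312,346,4):
    S=h[235:270,u,1];m=(S<60)&(h[235:270,u,2]>95);v=np.nonzero(m)[0]
    if len(v):print("bar",u,v.min()+235,v.max()+235,loc(ray("top",u,235+v.mean(),.091)))
c,e2,a_,b,st,m=barfit("top",p,np.load("pics/top6.npy"),(.515,-.04),zlo=.06)
print(c,loc(c),e2,np.degrees(np.arctan2(e2[1],e2[0])),np.degrees(np.arcsin(e2[2])),loc(c+b*e2),c+b*e2)
```

```text
rod top [135.5, 0.8]
rod top [126.3, 1.3]
rod top [103.7, 0.5]
rod top [81.2, -0.4]
hub top [49.3, 1.4]
222 224 227 [120.5, 0.6]
224 225 227 [115.5, 0.8]
226 225 228 [110.5, 0.9]
228 225 228 [105.7, -0.1]
230 226 229 [100.4, 1.2]
232 226 229 [95.7, 0.2]
234 227 230 [90.4, 1.5]
236 227 230 [85.7, 0.4]
bar 312 246 250 [-103.6, 6.0]
bar 316 246 251 [-113.3, 5.1]
bar 320 247 252 [-123.3, 5.4]
bar 324 248 253 [-133.3, 5.7]
bar 328 249 254 [-143.3, 6.0]
bar 332 250 255 [-153.2, 6.3]
bar 336 251 256 [-163.2, 6.5]
bar 340 252 257 [-173.2, 6.8]
bar 344 253 258 [-183.1, 7.1]
[ 0.51257415 -0.03537126  0.09550252] [-146.1, 6.6] [ 0.20476593  0.97875109 -0.01082708] 78.1835003181565 -0.6203581009786882 [-98.4, 6.1] [0.52234706 0.0113418  0.09498578]
```

View pics/n1.png

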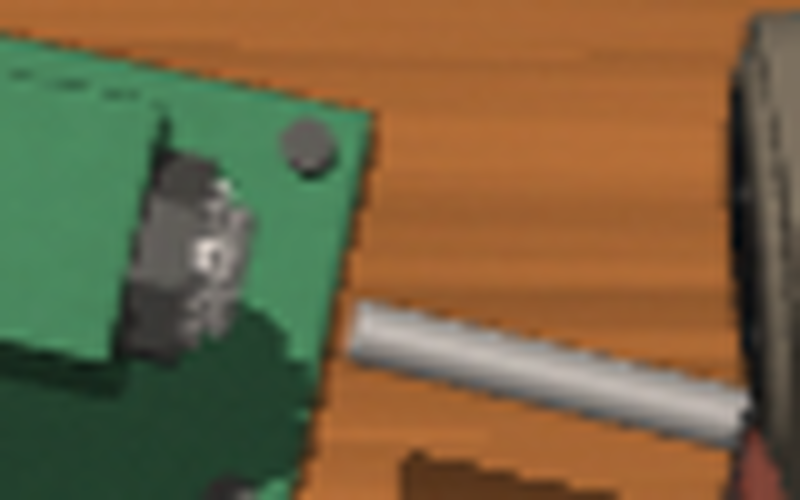

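Run:
```python
from ov import *
a=np.radians(78.86);e=np.array([np.cos(a),np.sin(a)]);nn=np.array([-e[1],e[0]])
def loc(p): p=p[:2]-[.5473,.1067];return (np.round([p@e*1000,p@nn*1000],1)).tolist()
for U,V in((175,150),(125,355),(220,170),(185,355),(255,220),(235,320)):
    print(loc(ray("top",275+(U+.5)/10-.5,215+(V+.5)/10-.5,.1)))
P,h=cloud("top",np.load("pics/top6c.npy"),np.load("pics/top6.npy"))
P=P.copy();q=P[225:255,280:308].reshape(-1,3)
for z0 in(.1,.11,.118):
  L=np.array([loc(x)+[x[2]*1000] for x in q if z0<x[2]<.135]); L=L[(L[:,0]<-47)]
  print(z0,len(L),L.min(0),L.max(0),L.mean(0))
L=np.array([loc(x)+[x[2]*1000] for x in q if .09<x[2]<.135]);L=L[L[:,0]<-48]
for lo in range(-80,-46,5):
  s=L[(L[:,0]>=lo)&(L[:,0]<lo+5)]
  if len(s)>3:
    A=np.c_[s[:,1]**2,s[:,1],np.ones(len(s))];k=np.linalg.lstsq(A,s[:,2],rcond=None)[0];print(lo,len(s),s.min(0),s.max(0),"peak y",-k[1]/2/k[0], "zmax fit",k[2]-k[1]**2/4/k[0])
```

```text
[-47.1, -26.3]
[-46.4, 25.0]
[-58.7, -23.9]
[-60.4, 21.9]
[-69.7, -13.8]
[-70.3, 11.0]
0.1 172 [-69.8        -25.2        101.16671223] [-47.2         24.1        129.46411575] [-57.28488372   1.19360465 116.5583887 ]
0.11 143 [-69.8        -23.8        110.17109759] [-47.2         24.1        129.46411575] [-56.62797203   0.82587413 118.58754342]
0.118 78 [-67.2        -18.3        118.01828747] [-47.2         19.9        129.46411575] [-54.19487179   0.59358974 122.50352322]
-70 32 [-69.8        -17.1         90.46852325] [-65.1         15.2        119.18922322] peak y 0.40409743428488715 zmax fit 114.96181087380053
-65 32 [-65.         -20.          97.81319641] [-60.2         20.2        123.52009105] peak y -1.4877007579118828 zmax fit 115.15744410539999
-60 44 [-59.6        -23.          90.25611291] [-55.2         24.1        129.46411575] peak y -1.0636108669766877 zmax fit 122.47263382789112
-55 46 [-54.9        -25.2        102.22181399] [-50.3         24.1        129.33451966] peak y -1.1136823983634039 zmax fit 124.45034378734485
-50 15 [-50.        -21.1        95.4124898] [-48.2         23.8        128.10049922] peak y -0.7780086038276989 zmax fit 127.87500438328472
```

```bash
python3 -m handwheel '{"jaw":[0,0,0,0,0,0,0,0],"offset":[[4,-1,5],[4,-0.5,4.5],[0,0,0],[0,0,0],[0,0,0],[0,0,0],[0,0,0],[0,0,0]],"twist":[0.008,0.008,0,0,0,0,0,0]}'
cat > chk.py <<'E'
import sys
from ov import *
k=sys.argv[1]
a=np.radians(79.1);e=np.array([np.cos(a),np.sin(a)]);nn=np.array([-e[1],e[0]])
O=np.array([.5473,.1067])
def loc(p): p=p[:2]-O;return np.round([p@e*1000,p@nn*1000],1).tolist()
s=read_state();print(s['time_s'],s['eef_pos'].round(4),s['tcp_rot'].round(2),s['gripper_width'],s['ft_force'].round(2),"tcp loc",loc(s['eef_pos']))
p,d=camera("top");np.save(f"pics/top{k}c.npy",p);np.save(f"pics/top{k}.npy",d)
P,h=cloud("top",p,d)
for u in range(300,352,5):
    S=h[225:270,u,1];m=(S<60)&(h[225:270,u,2]>95)&(P[225:270,u,2]>.06);v=np.nonzero(m)[0]
    if len(v):print("bar",u,v.min()+225,v.max()+225,loc(ray("top",u,225+v.mean(),.1)))
crop(p,250,205,370,275,6,f"pics/top{k}.png")
E
python3 chk.py 7
```

```text
time_s: 7.4
eef_pos: [0.5057, -0.1156, 0.1641]
tcp_rot: [-179.3, 0.2, 79.0]
ft_force: [0.4, 0.4, -4.3]
gripper_width: 0.0155
7.4 [ 0.5057 -0.1156  0.1641] [-179.28    0.23   79.02] 0.015485317921548454 [ 0.39  0.4  -4.31] tcp loc [-226.2, -1.2]
bar 315 242 247 [-109.1, -2.3]
bar 320 244 248 [-121.6, -1.2]
bar 325 245 249 [-133.9, -1.4]
bar 330 246 250 [-146.2, -1.6]
bar 335 247 251 [-158.5, -1.8]
bar 340 248 253 [-171.0, -0.8]
bar 345 249 254 [-183.3, -1.0]
bar 350 250 269 [-198.4, 12.9]
```

View pics/top7.png

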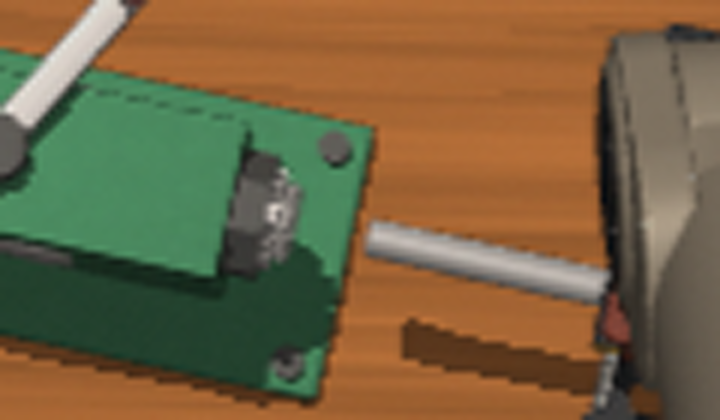

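```bash
python3 -m handwheel '{"jaw":[0,0,0,0,0,0,0,0],"offset":[[0.5,5,-1],[1,6,0],[1.2,6,0],[1.2,6,0],[1.2,6,0],[1.2,6,0],[0.8,4,0],[0,0,0]],"twist":[0,0,0,0,0,0,0,0]}'
python3 chk.py 8
```

```text
time_s: 8.45
eef_pos: [0.5134, -0.0729, 0.163]
tcp_rot: [-179.3, 0.2, 79.1]
ft_force: [-0.3, -0.3, -3.5]
gripper_width: 0.0151
8.45 [ 0.5134 -0.0729  0.163 ] [-179.28    0.2    79.09] 0.015082892252046513 [-0.32 -0.3  -3.47] tcp loc [-182.8, -0.7]
bar 300 239 244 [-72.2, -1.7]
bar 305 240 245 [-84.5, -1.9]
bar 310 242 246 [-97.1, -0.9]
bar 315 243 247 [-109.4, -1.1]
bar 320 244 248 [-121.6, -1.2]
bar 325 245 250 [-134.2, -0.2]
bar 330 226 251 [-142.7, -18.3]
bar 335 225 244 [-151.4, -35.4]
bar 340 225 243 [-163.1, -38.3]
bar 345 228 260 [-179.4, -19.1]
bar 350 226 269 [-192.9, -13.9]
```

View pics/top8.png

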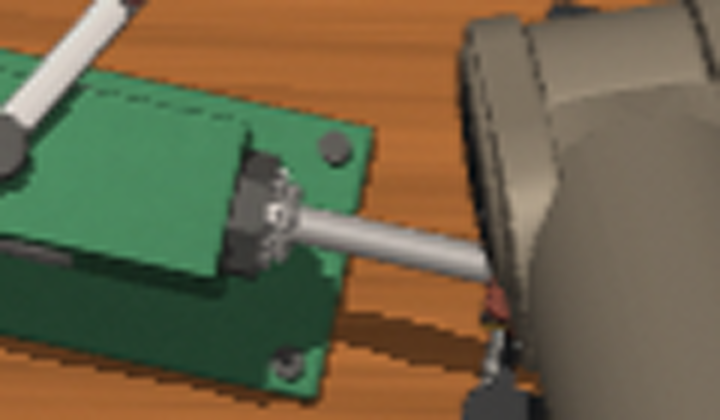

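Bar enters the nose centrally (crop (300,222)), no contact force. Continue.

```bash
python3 -m handwheel '{"jaw":[0,0,0,0,0,0,0,0],"offset":[[0.8,4,0],[0.8,4,0],[0.8,4,0],[0.8,4,0],[0.8,4,0],[0.8,4,0],[0.8,4,0],[0.4,2,0]],"twist":[0,0,0,0,0,0,0,0]}'
python3 -m handwheel '{"jaw":[0,0,0,0,0,0,0,0],"offset":[[0.8,4,0],[0.8,4,0],[0.8,4,0],[0.8,4,0],[0.8,4,0],[0.4,2,0],[0,0,0],[0,0,0]],"twist":[0,0,0,0,0,0,0,0]}'
```

```text
time_s: 9.5
eef_pos: [0.5197, -0.0416, 0.163]
tcp_rot: [-179.3, 0.2, 79.0]
ft_force: [-0.2, -0.1, -2.6]
gripper_width: 0.015
time_s: 10.5
eef_pos: [0.5243, -0.0179, 0.1629]
tcp_rot: [-179.3, 0.2, 79.0]
ft_force: [0.2, 0.5, -3.2]
gripper_width: 0.0155
```

```bash
python3 -m handwheel '{"jaw":[0,0,0,0,0,0,0,0],"offset":[[0.3,1.5,0],[0.3,1.5,0],[0.3,1.5,0],[0.3,1.5,0],[0.3,1.5,0],[0.3,1.5,0],[0.2,1,0],[0.2,1,0]],"twist":[0,0,0,0,0,0,0,0]}'
python3 -m handwheel '{"jaw":[0,0,0,0,0,0,0,0],"offset":[[0.2,1,0],[0.2,1,0],[0.2,1,0],[0.2,1,0],[0.2,1,0],[0.2,1,0],[0.2,1,0],[0.2,1,0]],"twist":[0,0,0,0,0,0,0,0]}'
```

```text
time_s: 11.5
eef_pos: [0.5266, -0.0065, 0.1629]
tcp_rot: [-179.2, 0.2, 79.0]
ft_force: [-0.4, -0.6, -2.9]
gripper_width: 0.0153
time_s: 12.5
eef_pos: [0.5282, 0.0019, 0.1628]
tcp_rot: [-179.2, 0.3, 79.0]
ft_force: [-0.3, -0.2, -3.4]
gripper_width: 0.0151
```

```bash
python3 -m handwheel '{"jaw":[0,0,0,0,0,0,0,0],"offset":[[0.15,0.8,0],[0.15,0.8,0],[0.15,0.8,0],[0.15,0.8,0],[0.15,0.8,0],[0.15,0.8,0],[0.15,0.8,0],[0.15,0.8,0]],"twist":[0,0,0,0,0,0,0,0]}'; python3 -c "
from rig import *
s=read_state();print(s['eef_pos'],s['ft_force'])"
```

```text
time_s: 13.5
eef_pos: [0.5283, 0.0041, 0.1623]
tcp_rot: [-179.1, 0.6, 78.8]
ft_force: [-1.3, -5.8, -2.8]
gripper_width: 0.015
[0.52829592 0.00410989 0.16225985] [-1.28189567 -5.8016776  -2.77220847]
```

Contact: advance stalled and axial force 5.9 N. Press slightly more and hold.

```bash
python3 -m handwheel '{"jaw":[0,0,0,0,0,0,0,0],"offset":[[0.2,1.1,0],[0.2,1.2,0],[0.25,1.3,0],[0.25,1.4,0],[0.25,1.4,0],[0.25,1.4,0],[0.25,1.4,0],[0.25,1.4,0]],"twist":[0,0,0,0,0,0,0,0]}'; python3 chk.py 14
```

```text
time_s: 14.5
eef_pos: [0.528, 0.005, 0.1616]
tcp_rot: [-178.9, 1.4, 78.3]
ft_force: [-1.5, -7.0, -0.6]
gripper_width: 0.0151
14.5 [0.528  0.005  0.1616] [-178.87    1.37   78.32] 0.01510245318212448 [-1.47 -6.97 -0.61] tcp loc [-103.5, -0.3]
bar 300 228 241 [-68.5, -18.4]
bar 305 225 253 [-83.6, -6.0]
bar 310 229 269 [-100.0, 12.7]
bar 315 225 269 [-110.8, 5.6]
bar 320 225 269 [-122.4, 2.2]
bar 325 225 268 [-133.2, -5.0]
bar 330 225 269 [-146.0, -2.4]
bar 335 229 269 [-158.4, -2.0]
bar 340 229 268 [-172.5, 6.3]
bar 345 250 268 [-186.9, 16.7]
bar 350 262 269 [-201.9, 29.5]
```

View pics/top14.png

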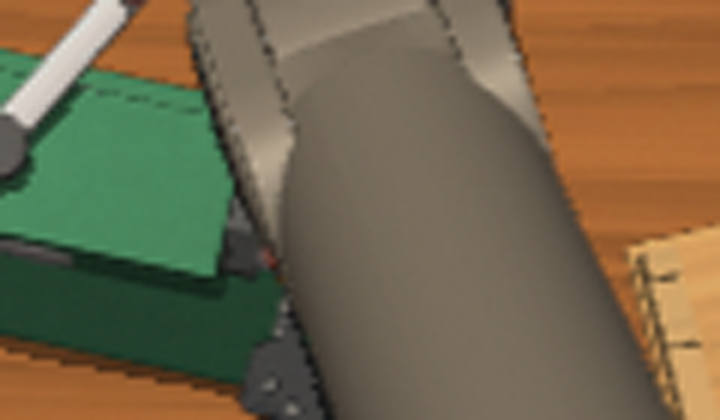

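```bash
python3 -m handwheel '{"jaw":[0,0,0,0,0,0,0,0],"offset":[[0.3,1.6,0.3],[0.35,1.9,0.3],[0.4,2.2,0.3],[0.4,2.2,0.3],[0.4,2.2,0.2],[0.4,2.2,0.2],[0.4,2.2,0.2],[0.4,2.2,0.2]],"twist":[0.002,0.002,0.002,0.002,0.002,0.002,0.002,0.002]}'; python3 -c "
from rig import *
s=read_state();print(s['eef_pos'],s['tcp_rot'],s['ft_force'],s['wrist_torque'])"
```

```text
time_s: 15.55
eef_pos: [0.5286, 0.0062, 0.1633]
tcp_rot: [-178.6, 2.6, 78.5]
ft_force: [-1.4, -9.2, -0.4]
gripper_width: 0.0155
[0.52863592 0.0062395  0.16329474] [-178.62047143    2.56140144   78.4598207 ] [-1.41879607 -9.19758906 -0.39288717] [-1.75599081  0.2444864   0.06117967]
```

```bash
python3 -m handwheel '{"jaw":[0,0,0,0,0,0,0,0],"offset":[[0.5,2.7,0],[0.6,3,0],[0.6,3.2,0],[0.6,3.2,0],[0.6,3.2,0],[0.6,3.2,0],[0.6,3.2,0],[0.6,3.2,0]],"twist":[0,0,0,0,0,0,0,0]}'; python3 -c "
from rig import *
s=read_state();print(s['eef_pos'],s['tcp_rot'],s['ft_force'],s['wrist_torque'])"
```

```text
time_s: 16.55
eef_pos: [0.5281, 0.0088, 0.1625]
tcp_rot: [-178.1, 4.4, 77.4]
ft_force: [-2.6, -10.3, 0.1]
gripper_width: 0.015
[0.52814803 0.0088142  0.1625481 ] [-178.08006865    4.39098568   77.43445881] [ -2.62895002 -10.33261331   0.10239631] [-1.99850799  0.45009541  0.20540528]
```

```bash
python3 -m handwheel '{"jaw":[0,0,0.2,0.25,0.3,0.4,0.5,0.5],"offset":[[0,0,0],[0,0,0],[0,0,0],[0,0,0],[0,0,0],[0,0,0],[0,0,0],[0,0,0]],"twist":[0,0,0,0,0,0,0,0]}'
python3 - <<'E'
from h import *
s=read_state();print(s['eef_pos'],s['tcp_rot'],s['ft_force'])
p,d=camera("side");crop(p,250,190,370,300,6,"pics/s17.png");np.save("pics/side17c.npy",p)
E
```

```text
time_s: 17.55
eef_pos: [0.5303, 0.0125, 0.1642]
tcp_rot: [-178.3, 4.1, 77.6]
ft_force: [0.1, 0.1, 0.3]
gripper_width: 0.0433
[0.53030896 0.01245952 0.16420375] [-178.34445546    4.0615395    77.55412345] [0.06565619 0.13188189 0.33088573]
```

View pics/s17.png

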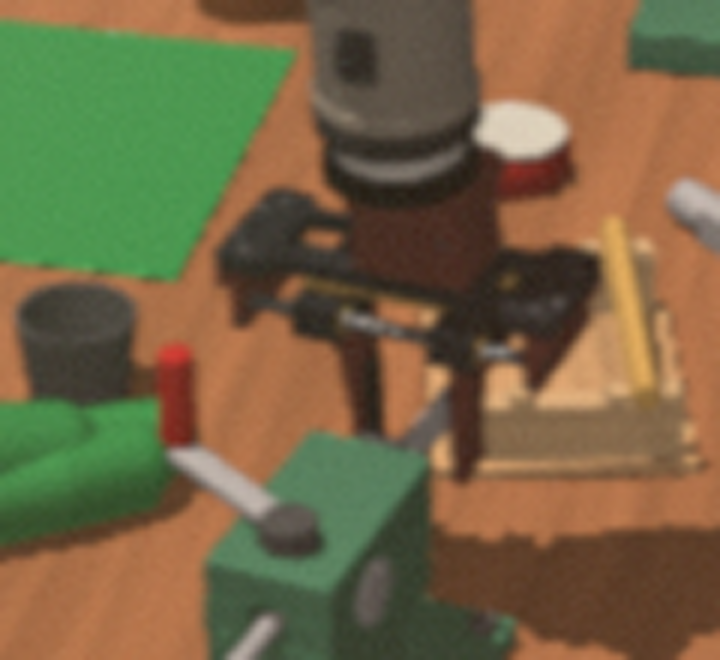

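Fingers open with the bar resting in the collet (crop (430,425)). Lift clear.

```bash
python3 -m handwheel '{"jaw":[0.6,0.6,0.6,0.6,0.6,0.6,0.6,0.6],"offset":[[0,0,0],[0,-1,10],[0,-1,25],[0,0,35],[0,0,40],[0,-20,20],[0,-50,0],[0,-50,0]],"twist":[0,0,0,0,0,0,0,0]}'
python3 - <<'E'
from ov import *
s=read_state();print(s['eef_pos'],s['tcp_rot'],s['ft_force'])
f=spin(.5473,.1067,79.1)
for n in("top","side"):
    p,d=camera(n);np.save(f"pics/{n}18c.npy",p);np.save(f"pics/{n}18.npy",d)
    draw(p,n,f,.12,6,*((200,180,f"pics/{n}18.png",330,280) if n=="top" else (250,220,f"pics/{n}18.png",370,320)))
E
```

```text
time_s: 18.6
eef_pos: [0.5303, -0.1081, 0.3035]
tcp_rot: [-178.6, 3.9, 78.1]
ft_force: [1.2, 0.6, 0.3]
gripper_width: 0.0527
[ 0.5303026  -0.10811262  0.30350647] [-178.57320623    3.92406142   78.07823158] [1.15183796 0.58632599 0.2700839 ]
```

View pics/top18.png

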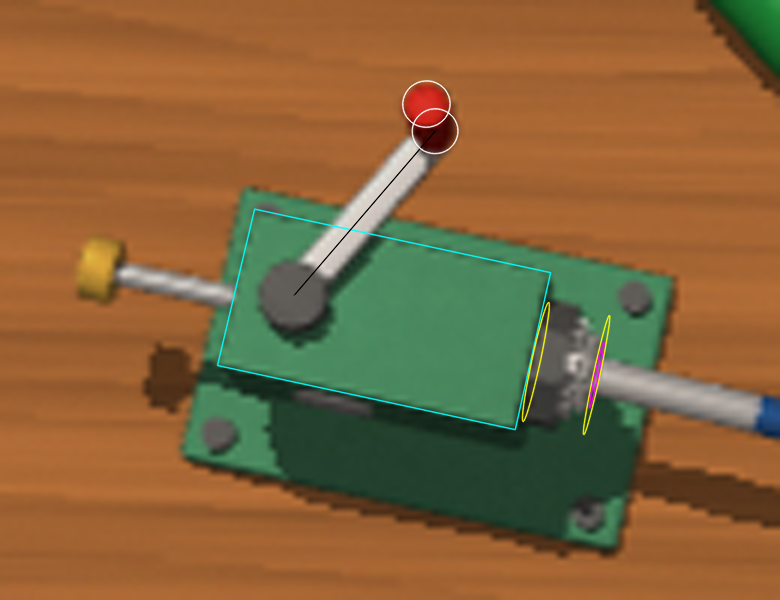

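View pics/side18.png

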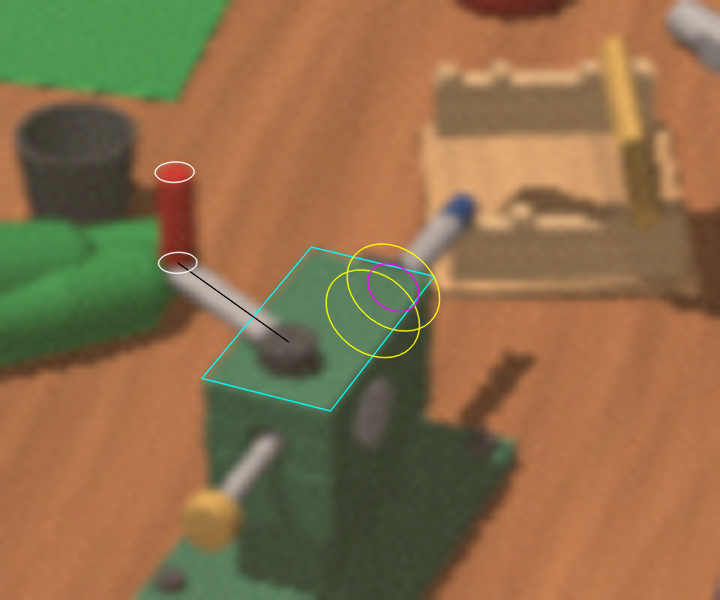

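```bash
cat > bl.py <<'E'
from h import *
a=np.radians(79.1);e=np.array([np.cos(a),np.sin(a)]);nn=np.array([-e[1],e[0]]);O=np.array([.5473,.1067])
def loc(p): p=p[:2]-O;return np.round([p@e*1000,p@nn*1000],1).tolist()
def blue(k,show=False):
    p=np.load(f"pics/top{k}c.npy");d=np.load(f"pics/top{k}.npy");P,h=cloud("top",p,d)
    m=np.zeros(d.shape,bool);m[235:265,315:350]=1
    m&=(h[...,0]>100)&(h[...,0]<125)&(h[...,1]>130)
    v,u=np.nonzero(m);L=np.array([loc(ray("top",a_,b_,.1)) for a_,b_ in zip(u,v)])
    print(k,len(u),u.min(),u.max(),v.min(),v.max(),"x",L[:,0].min(),L[:,0].max(),L.mean(0),"centroid px",u.mean().round(2),v.mean().round(2),"z",np.median(P[m][:,2]))
E
python3 - <<'E'
from bl import *
blue(18)
E
python3 - <<'E'
from h import *
P,h=cloud("top",np.load("pics/top18c.npy"),np.load("pics/top18.npy"))
m=(h[...,0]<6)|(h[...,0]>174);m&=(h[...,1]>150)&(P[...,2]>.185)&(np.hypot(P[...,0]-.62,P[...,1]-.1)<.08)
v,u=np.nonzero(m);print(u.mean(),v.mean(),ray("top",u.mean(),v.mean(),.193),P[m].mean(0))
c=np.load("pics/side18c.npy")
print(tri((271.1,197.2),(250+174/6,220+172/6)))
E
```

```text
18 48 326 334 246 252 x -156.6 -137.3 [-146.64791667    1.66458333] centroid px 329.9 249.35 z 0.10167439094976594
270.9555555555556 197.6888888888889 [0.62142358 0.10205596 0.193     ] [0.62176235 0.10217325 0.19143226]
(array([0.62282003, 0.1018898 , 0.19089429]), [np.float64(0.0002013528538351451), np.float64(0.00020135285383533874)])
```

```bash
python3 -m handwheel '{"jaw":[0,0,0,0,0,0,0,0],"offset":[[-12,2,0],[-12,2,-10],[0,0,-30],[0,0,-30],[0,0,-30],[0,0,-20],[0,0,-5],[0,0,0]],"twist":[0.009,0.009,0,0,0,0,0,0]}'
python3 - <<'E'
from bl import *
s=read_state();print(s['eef_pos'],s['tcp_rot'],loc(s['eef_pos']),s['gripper_width'])
for n in("top","side"):
    p,d=camera(n);np.save(f"pics/{n}19c.npy",p);np.save(f"pics/{n}19.npy",d)
    crop(p,*((270,190,400,290,6,"pics/top19.png") if n=="top" else (270,180,390,280,6,"pics/side19.png")))
blue(19)
E
```

```text
time_s: 19.7
eef_pos: [0.5008, -0.1002, 0.1788]
tcp_rot: [-178.7, 3.9, 79.4]
ft_force: [0.5, -0.6, 1.0]
gripper_width: 0.0005
[ 0.50084942 -0.10021545  0.17878436] [-178.67423595    3.92426346   79.37878189] [-212.0, 6.5] 0.0005261157150520478
19 47 326 334 246 252 x -156.6 -137.8 [-146.84680851    1.64042553] centroid px 329.98 249.36 z 0.10148728748990443
```

View pics/side19.png

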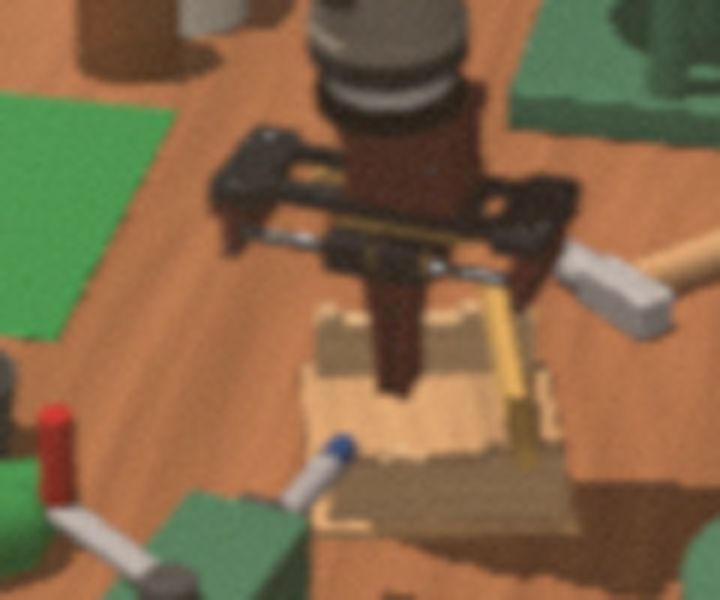

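View pics/top19.png

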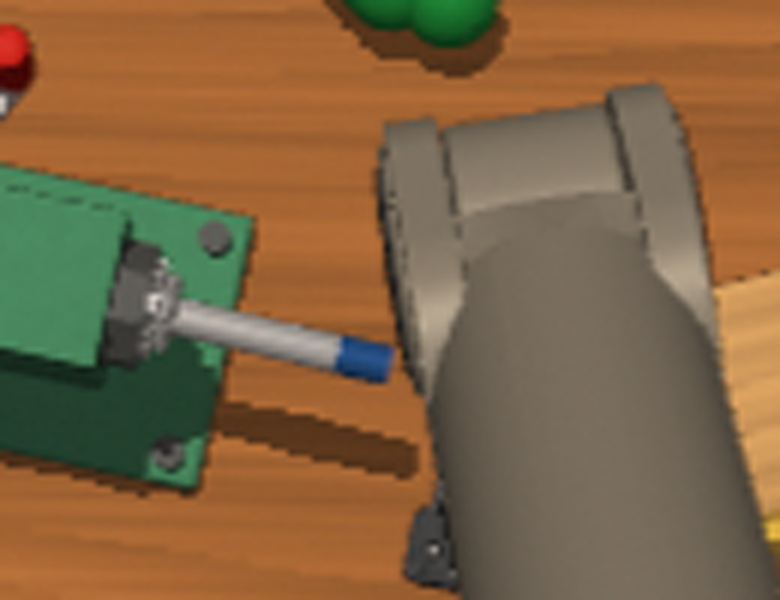

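```bash
python3 -m handwheel '{"jaw":[0,0,0,0,0,0,0,0],"offset":[[4.4,0,-8],[1,5,-6],[1.2,6,0],[1.2,6,0],[1.2,6,0],[1,5,0],[0.4,2,0],[0,0,0]],"twist":[0,0,0,0,0,0,0,0]}'
python3 -m handwheel '{"jaw":[0,0,0,0,0,0,0,0],"offset":[[0.25,1.2,0],[0.25,1.2,0],[0.25,1.2,0],[0.25,1.2,0],[0.2,1,0],[0.2,1,0],[0.2,1,0],[0.2,1,0]],"twist":[0,0,0,0,0,0,0,0]}'
python3 - <<'E'
from bl import *
s=read_state();print(s['eef_pos'],s['tcp_rot'],loc(s['eef_pos']),s['ft_force'])
E
```

```text
time_s: 20.8
eef_pos: [0.5135, -0.0679, 0.166]
tcp_rot: [-178.9, 3.9, 79.4]
ft_force: [0.1, 0.8, -0.1]
gripper_width: 0.0005
time_s: 21.8
eef_pos: [0.5153, -0.0592, 0.166]
tcp_rot: [-178.9, 3.9, 79.3]
ft_force: [0.1, -0.0, 0.6]
gripper_width: 0.0005
[ 0.51528684 -0.05921062  0.16595885] [-178.9246038     3.91685826   79.29966574] [-169.0, 0.1] [ 0.13762383 -0.04088281  0.63795087]
```

Now creep up to contact.

```bash
python3 -m handwheel '{"jaw":[0,0,0,0,0,0,0,0],"offset":[[0.2,1,0],[0.2,1,0],[0.15,0.8,0],[0.15,0.8,0],[0.15,0.8,0],[0.15,0.8,0],[0.15,0.8,0],[0.15,0.8,0]],"twist":[0,0,0,0,0,0,0,0]}'
python3 - <<'E'
from bl import *
s=read_state();print(s['eef_pos'],s['tcp_rot'],loc(s['eef_pos']),s['ft_force'])
p,d=camera("top");np.save("pics/top21c.npy",p);np.save("pics/top21.npy",d)
blue(21)
E
```

```text
time_s: 22.8
eef_pos: [0.516, -0.0545, 0.1658]
tcp_rot: [-178.9, 4.1, 79.2]
ft_force: [-0.2, -3.2, 0.7]
gripper_width: 0.0002
[ 0.51599383 -0.05448525  0.16584464] [-178.85936576    4.10987588   79.18246222] [-164.2, 0.3] [-0.23040002 -3.19174129  0.70328238]Traceback (most recent call last):
  File "<stdin>", line 4, in <module>
  File "bl.py", line 9, in blue
    print(k,len(u),u.min(),u.max(),v.min(),v.max(),"x",L[:,0].min(),L[:,0].max(),L.mean(0),"centroid px",u.mean().round(2),v.mean().round(2),"z",np.median(P[m][:,2]))
                   ~~~~~^^
    return umr_minimum(a, axis, None, out, keepdims, initial, where)
ValueError: zero-size array to reduction operation minimum which has no identity
```

```bash
python3 -m handwheel '{"jaw":[0,0,0,0,0,0,0,0],"offset":[[0.2,1,0],[0.2,1,0],[0.2,1.2,0],[0.2,1.2,0],[0.25,1.4,0],[0.25,1.4,0],[0.25,1.4,0],[0.25,1.4,0]],"twist":[0,0,0,0,0,0,0,0]}'
python3 - <<'E'
from bl import *
s=read_state();print(s['eef_pos'],s['tcp_rot'],loc(s['eef_pos']),s['ft_force'])
E
```

```text
time_s: 23.85
eef_pos: [0.5162, -0.0534, 0.1659]
tcp_rot: [-178.7, 4.8, 78.8]
ft_force: [-0.9, -7.0, 1.8]
gripper_width: 0.0002
[ 0.51624181 -0.05343241  0.16591534] [-178.74862237    4.79757323   78.75118446] [-163.1, 0.2] [-0.8628878  -6.96445476  1.78613327]
```

```bash
python3 -m handwheel '{"jaw":[0,0,0,0,0,0,0,0],"offset":[[-1,-4,0],[-2,-8,0],[-1,-5,15],[0,0,40],[0,0,40],[20,25,30],[30,35,0],[30,35,0]],"twist":[0,0,0,0,0,0,0,0]}'
python3 - <<'E'
from bl import *
s=read_state();print(s['eef_pos'],s['tcp_rot'],loc(s['eef_pos']),s['ft_force'])
E
```

```text
time_s: 24.85
eef_pos: [0.5926, 0.0247, 0.3017]
tcp_rot: [-179.0, 4.5, 78.5]
ft_force: [0.0, -0.7, -1.2]
gripper_width: 0.0008
[0.59259757 0.02466293 0.30165998] [-179.04194946    4.50594911   78.4610834 ] [-72.0, -60.0] [ 0.03369468 -0.73060364 -1.24375889]
```

```bash
python3 -m handwheel '{"jaw":[0,0,0,0,0,0,0,0],"offset":[[10,15,0],[8,15,-5],[2,8,-20],[0,0,-20],[0,0,-15],[0,0,-5],[0,0,0],[0,0,0]],"twist":[0,0,0,0,0,0,0,0]}'
python3 - <<'E'
from bl import *
s=read_state();print(s['eef_pos'],s['tcp_rot'],loc(s['eef_pos']),s['ft_force'])
for n in("top","side"):
    p,d=camera(n);np.save(f"pics/{n}25c.npy",p);np.save(f"pics/{n}25.npy",d)
    crop(p,*((220,150,350,250,6,"pics/top25.png") if n=="top" else (240,180,370,280,6,"pics/side25.png")))
blue(25)
E
```

```text
time_s: 25.85
eef_pos: [0.6111, 0.0631, 0.2325]
tcp_rot: [-178.9, 4.6, 78.5]
ft_force: [1.4, -0.5, 0.1]
gripper_width: 0.0006
[0.61114244 0.06312368 0.23249284] [-178.87443155    4.57532707   78.4842959 ] [-30.7, -70.9] [ 1.44128589 -0.45536596  0.06345777]Traceback (most recent call last):
  File "<stdin>", line 6, in <module>
  File "bl.py", line 9, in blue
    print(k,len(u),u.min(),u.max(),v.min(),v.max(),"x",L[:,0].min(),L[:,0].max(),L.mean(0),"centroid px",u.mean().round(2),v.mean().round(2),"z",np.median(P[m][:,2]))
                   ~~~~~^^
    return umr_minimum(a, axis, None, out, keepdims, initial, where)
ValueError: zero-size array to reduction operation minimum which has no identity
```

View pics/side25.png

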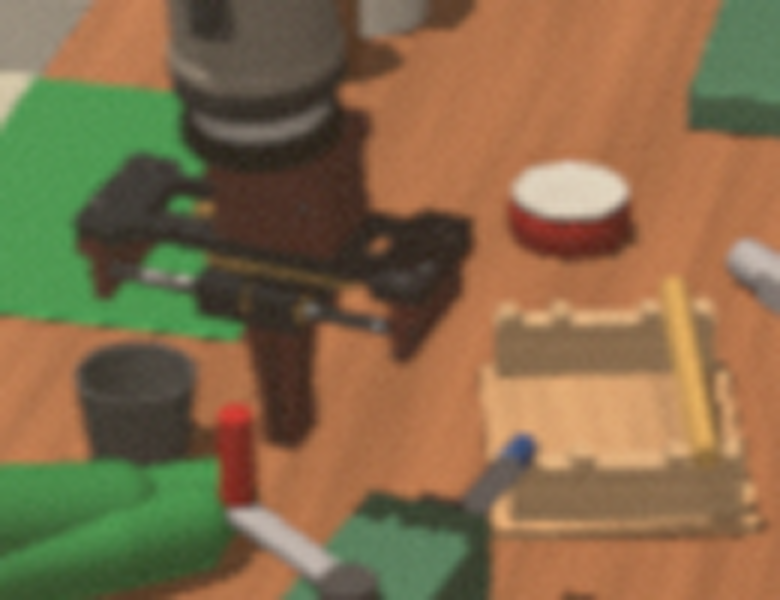

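View pics/top25.png

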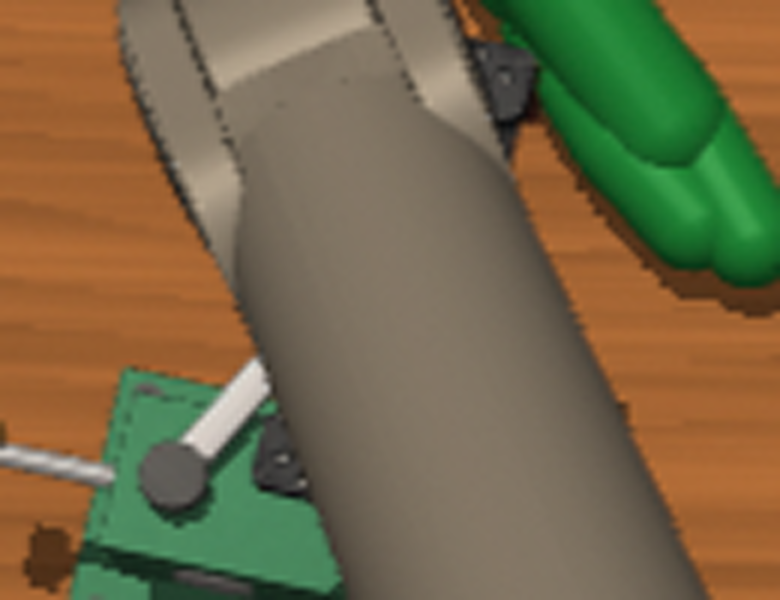

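```bash
python3 -m handwheel '{"jaw":[0,0,0,0,0,0,0,0],"offset":[[4.5,7,0],[3,8,0],[3,7,0],[3,5,0],[3.2,5,0],[3.2,6,0],[3.2,6,0],[1,2,0]],"twist":[0,0,0,0,0,0,0,0]}'
python3 - <<'E'
from bl import *
s=read_state();print(s['eef_pos'],s['tcp_rot'],loc(s['eef_pos']),s['ft_force'])
p,d=camera("side");crop(p,240,180,370,280,6,"pics/side26.png")
E
```

```text
time_s: 26.95
eef_pos: [0.637, 0.1058, 0.2337]
tcp_rot: [-178.9, 5.2, 78.2]
ft_force: [-2.4, -3.4, 2.8]
gripper_width: 0.0004
[0.63703684 0.10576527 0.23370981] [-178.9001348     5.16256593   78.20421061] [16.1, -88.3] [-2.40915348 -3.3971913   2.75811463]
```

View pics/side26.png

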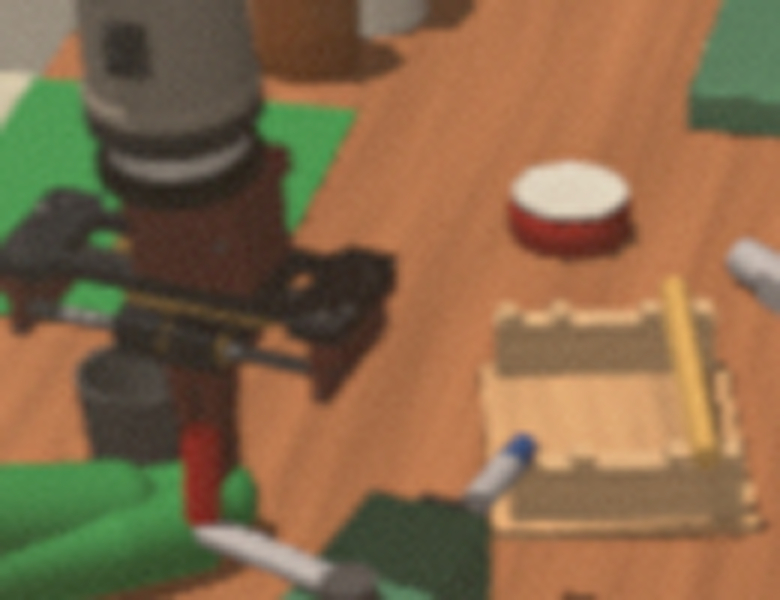

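```bash
python3 -m handwheel '{"jaw":[0,0,0,0,0,0,0,0],"offset":[[0,7,0],[0,8,0],[0,8,0],[0,8,0],[-1,7,0],[-1,6,0],[-1,5,0],[0,1,0]],"twist":[0.003,0.003,0,0,0,0,0,0]}'
python3 - <<'E'
from bl import *
s=read_state();print(s['eef_pos'],s['tcp_rot'],loc(s['eef_pos']),s['ft_force'])
p,d=camera("side");crop(p,240,180,370,280,6,"pics/side27.png")
E
```

```text
time_s: 28.0
eef_pos: [0.6432, 0.1444, 0.2344]
tcp_rot: [179.9, 5.6, 77.7]
ft_force: [-1.1, -3.9, 1.3]
gripper_width: 0.0005
[0.64323644 0.14444985 0.23444102] [179.94201988   5.59920128  77.74454954] [55.2, -87.1] [-1.13506256 -3.93549841  1.29792171]
```

View pics/side27.png

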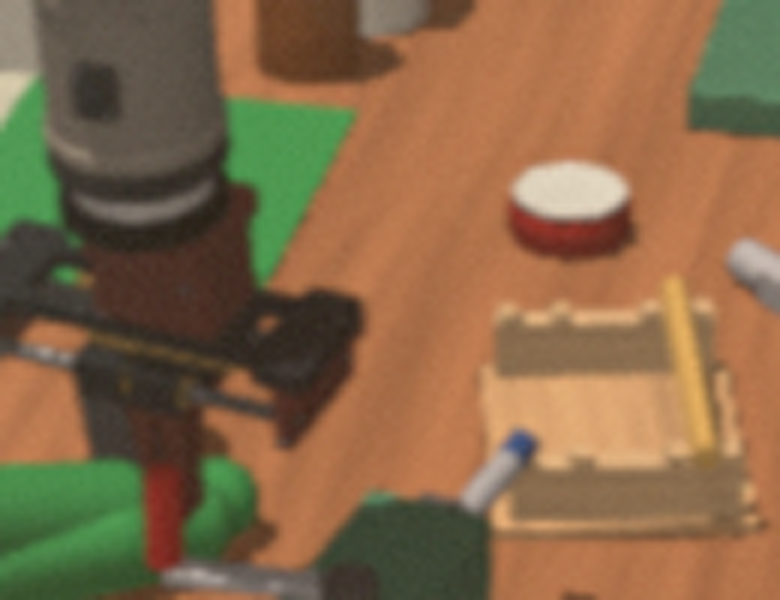

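```bash
python3 -m handwheel '{"jaw":[0,0,0,0,0,0,0,0],"offset":[[-1.5,6,0],[-2,6,0],[-2.5,6,0],[-2.5,5,0],[-2.5,4,0],[-1.5,3,0],[-1,2.5,0],[-1,2,0]],"twist":[0.005,0.003,0,0,0,0,0,0]}'
python3 - <<'E'
from bl import *
s=read_state();print(s['eef_pos'],s['tcp_rot'],loc(s['eef_pos']),s['ft_force'])
p,d=camera("side");crop(p,240,180,370,280,6,"pics/side28.png")
E
```

```text
time_s: 29.05
eef_pos: [0.6339, 0.1726, 0.2351]
tcp_rot: [179.3, 5.8, 77.7]
ft_force: [2.6, -5.1, 0.5]
gripper_width: 0.0007
[0.63389655 0.17260505 0.23510475] [179.26982589   5.77912186  77.72882287] [81.1, -72.6] [ 2.57646824 -5.11693649  0.46562723]
```

View pics/side28.png

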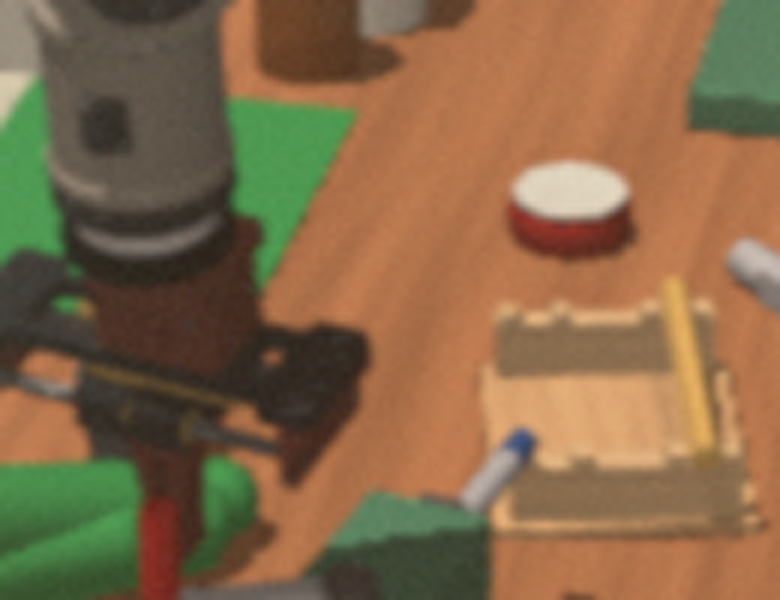

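Nearly over. Push on to the end of travel.

```bash
python3 -m handwheel '{"jaw":[0,0,0,0,0,0,0,0],"offset":[[-1,2.5,0],[-1,2.5,0],[-1,2.5,0],[-1,2.5,0],[-1,2.5,0],[-1,2.5,0],[-1,2.5,0],[-1,2.5,0]],"twist":[0,0,0,0,0,0,0,0]}'
python3 - <<'E'
from bl import *
s=read_state();print(s['eef_pos'],s['tcp_rot'],loc(s['eef_pos']),s['ft_force'])
p,d=camera("side");crop(p,240,180,370,300,6,"pics/side29.png")
E
```

```text
time_s: 30.1
eef_pos: [0.6325, 0.1763, 0.2352]
tcp_rot: [178.5, 6.7, 76.8]
ft_force: [3.4, -7.4, 1.0]
gripper_width: 0.0005
[0.63250101 0.17629025 0.23520728] [178.51720071   6.71468064  76.7971209 ] [84.4, -70.5] [ 3.354116   -7.4149202   1.02978295]
```

View pics/side29.png

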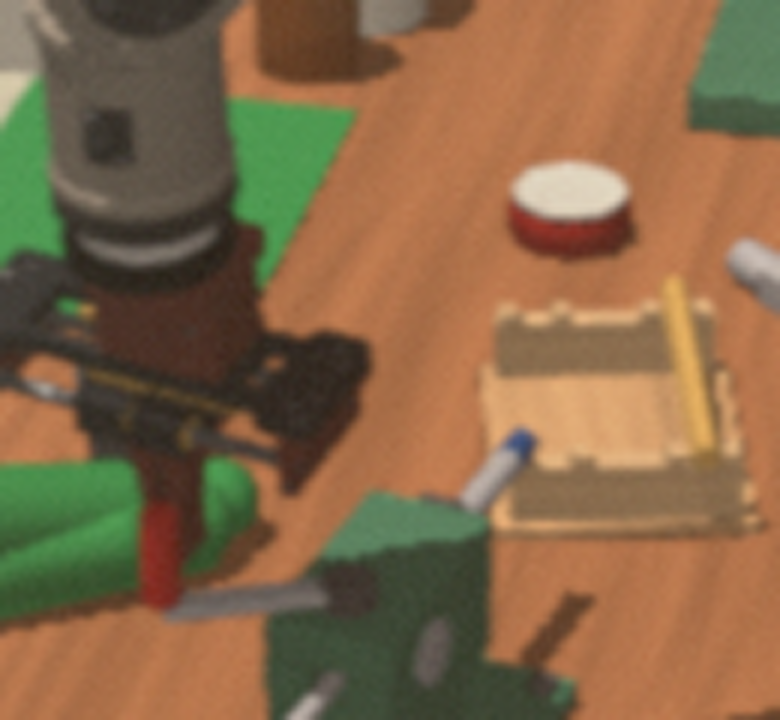

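```bash
python3 -m handwheel '{"jaw":[0,0,0,0,0,0,0,0],"offset":[[-1.5,4,0],[-2,5,0],[-2,5,0],[-2,5,0],[-2,5,0],[-2,5,0],[-2,5,0],[-2,5,0]],"twist":[0,0,0,0,0,0,0,0]}'
python3 - <<'E'
from bl import *
s=read_state();print(s['eef_pos'],s['tcp_rot'],loc(s['eef_pos']),s['ft_force'])
E
```

```text
time_s: 31.15
eef_pos: [0.6314, 0.1784, 0.2355]
tcp_rot: [176.9, 8.9, 74.7]
ft_force: [4.9, -10.9, 0.7]
gripper_width: 0.0005
[0.63139604 0.17843244 0.23554244] [176.87438852   8.89790969  74.66471437] [86.3, -69.0] [  4.88395426 -10.93432015   0.65410702]
```

```bash
python3 -m handwheel '{"jaw":[0,0,0,0,0,0,0,0],"offset":[[0,0,0],[-0.5,-4,0],[-2,-10,0],[-2,-12,10],[0,-5,40],[0,0,50],[-30,-45,0],[-30,-50,0]],"twist":[0,0,0,0,0,0,0,0]}'
python3 -m handwheel '{"jaw":[0,0,0,0,0,0,0,0],"offset":[[-20,-55,0],[-10,-55,0],[0,-55,0],[0,-50,0],[0,-20,0],[0,0,0],[0,0,0],[0,0,0]],"twist":[0,0,0,0,0,0,0,0]}'
python3 - <<'E'
from ov import *
from bl import blue
s=read_state();print(s['eef_pos'],s['tcp_rot'],s['ft_force'])
f=spin(.5473,.1067,79.1)
for n in("top","side"):
    p,d=camera(n);np.save(f"pics/{n}32c.npy",p);np.save(f"pics/{n}32.npy",d)
    draw(p,n,f,1.2,6,*((200,180,f"pics/{n}32.png",330,280) if n=="top" else (250,220,f"pics/{n}32.png",370,320)))
blue(18);blue(32)
E
```

```text
time_s: 32.15
eef_pos: [0.5646, 0.054, 0.3406]
tcp_rot: [176.9, 8.4, 75.2]
ft_force: [0.0, 0.3, -0.0]
gripper_width: 0.001
time_s: 33.15
eef_pos: [0.5279, -0.1914, 0.3477]
tcp_rot: [176.3, 8.3, 74.9]
ft_force: [-0.4, -0.2, 0.0]
gripper_width: 0.0006
[ 0.52790552 -0.19139151  0.34772024] [176.33714349   8.31944723  74.89147477] [-0.35475476 -0.20911958  0.00458636]
18 48 326 334 246 252 x -156.6 -137.3 [-146.64791667    1.66458333] centroid px 329.9 249.35 z 0.10167439094976594
32 47 326 334 246 252 x -155.6 -136.8 [-146.15744681    1.10425532] centroid px 329.74 249.09 z 0.10417293702129138
```

View pics/top32.png

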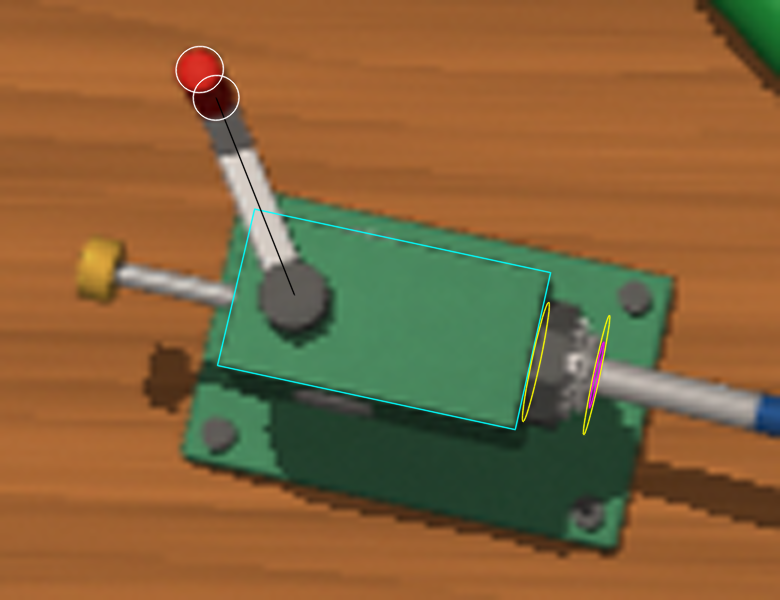

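View pics/side32.png

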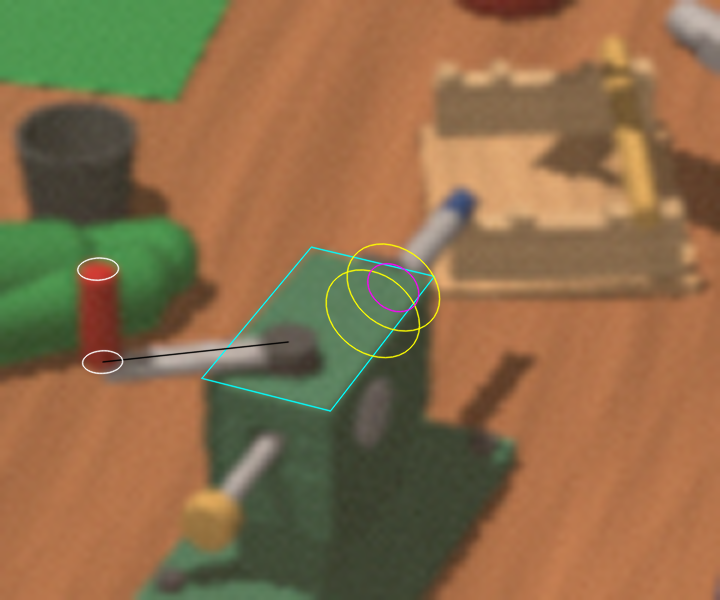

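Lever matches the q = 1.2 overlay in both views (top (199,70), side (98,269)), the brass stop knob is still at (98,268), and the bar's tail has not backed out. The gripper is clear, so I'm handing in.

```bash
python3 -c "
from rig import *
print(sign_off(), read_state()['time_s'])"
```

```text
the job is handed in; nothing more can be done
the job is handed in; nothing more can be done
```

The round steel bar is in the collet against the depth stop and the lever is fully closed. The job was handed in at about 33 s; no verdict is reported.

**What I did**
- I fed the bar in plain end first until it stalled against the stop, about 91 mm in. I held it there for about 3 s at 6–10.6 N, well under the 30 N that would shift the stop.
- After letting go, and before closing the lever, I pushed the blue end once more with shut fingers. It stalled again at 7 N, so the bar had no gap left to the stop.
- I then pushed the lever over until it stalled at about 12 N and backed the gripper off.

**Last checks**
- **Lever:** it lies on the fully closed outline in both camera views.
- **Stop:** its brass knob is at the same pixels as at the start.
- **Bar:** its blue end is within about 0.5 mm of where it was before closing, which is at the limit of what the images resolve.
- **Hex bar and rack:** these look undisturbed in the last picture. I did not measure the other objects again.
- **Gripper:** it touches nothing, with no contact force.

**What disagreed**
- The two cameras differed by about 2 mm in height, within their stated calibration.
- The tool tilted up to about 9° under the pushes, because the moves cannot correct tilt. It did no harm that I could see.

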